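Change over a machining pallet from a sprung magazine

TASK

Change the pallet over: lift the finished brass parts out of its nests and lay them flat on the blue mat (they may be stacked there), and take the four aluminium blanks off the sprung magazine, which lifts the next one up, and lay each flat in a nest of its own. Only when that is done, pull the red lock-out plug up out of the clamp valve block and put it in the green tray, and after that throw the clamp lever fully over to its far stop, towards where the plug was. Leave the spray bottle, the wrench and the brush where they are.

Things in the scene. Friction and masses are not known exactly. Their poses are not given: they have to be found in the camera images.
- magazine: Sprung blank magazine, fixed: dark base 120 x 80 x 8 mm (x, y, z), black corner guides to 90 mm height; blanks lie stacked between them, axes parallel to its own. Origin: centre of its underside. The middle 74 mm of each long (y) side is open, for gripping across the 50 mm width. Springs keep the top blank's upper face about 100 mm (92 to 108) above the table; when it is taken the next rises 20 mm.
- lifter (a joint): Height of the orange lifter plate in the magazine (m): about 0 under four blanks, growing by about 0.02 for each blank taken, about 0.08 when empty. Spring about 120 N/m, so it gives if pressed from above.
- blank0: One of the four aluminium blanks, always present: a plain silvery block 90 x 50 x 20 mm (x, y, z), about 0.24 kg; origin at the centre of its underside. At the start the four lie stacked in the magazine, z up.
- blank1: One of the four aluminium blanks, always present: a plain silvery block 90 x 50 x 20 mm (x, y, z), about 0.24 kg; origin at the centre of its underside. At the start the four lie stacked in the magazine, z up.
- blank2: One of the four aluminium blanks, always present: a plain silvery block 90 x 50 x 20 mm (x, y, z), about 0.24 kg; origin at the centre of its underside. At the start the four lie stacked in the magazine, z up.
- blank3: One of the four aluminium blanks, always present: a plain silvery block 90 x 50 x 20 mm (x, y, z), about 0.24 kg; origin at the centre of its underside. At the start the four lie stacked in the magazine, z up.
- part0: A finished brass part: a yellow block 90 x 50 x 20 mm (x, y, z), with a black round and two black bars on its top, about 0.45 kg; origin at the centre of its underside. One to three of the four named part0 to part3 are present, at the start each in the nest of its own number.
- part1: A finished brass part: a yellow block 90 x 50 x 20 mm (x, y, z), with a black round and two black bars on its top, about 0.45 kg; origin at the centre of its underside. One to three of the four named part0 to part3 are present, at the start each in the nest of its own number.
- part2: A finished brass part: a yellow block 90 x 50 x 20 mm (x, y, z), with a black round and two black bars on its top, about 0.45 kg; origin at the centre of its underside. One to three of the four named part0 to part3 are present, at the start each in the nest of its own number.
- part3: A finished brass part: a yellow block 90 x 50 x 20 mm (x, y, z), with a black round and two black bars on its top, about 0.45 kg; origin at the centre of its underside. One to three of the four named part0 to part3 are present, at the start each in the nest of its own number.
- nest0 (a point): One of the four nests of the fixed pallet (dark plate, 240 x 176 mm, 15 mm thick; 2 x 2 nests, 116 by 95 mm apart): middle of the top of its steel rest pad, 23 mm above the table, where the centre of a blank's underside belongs; x along the blank's 90 mm side. Red stops at ends and corners rise 8 mm above the pad with 3 mm play all round; the middle 60 mm of each long side is free for fingers.
- nest1 (a point): One of the four nests of the fixed pallet (dark plate, 240 x 176 mm, 15 mm thick; 2 x 2 nests, 116 by 95 mm apart): middle of the top of its steel rest pad, 23 mm above the table, where the centre of a blank's underside belongs; x along the blank's 90 mm side. Red stops at ends and corners rise 8 mm above the pad with 3 mm play all round; the middle 60 mm of each long side is free for fingers.
- nest2 (a point): One of the four nests of the fixed pallet (dark plate, 240 x 176 mm, 15 mm thick; 2 x 2 nests, 116 by 95 mm apart): middle of the top of its steel rest pad, 23 mm above the table, where the centre of a blank's underside belongs; x along the blank's 90 mm side. Red stops at ends and corners rise 8 mm above the pad with 3 mm play all round; the middle 60 mm of each long side is free for fingers.
- nest3 (a point): One of the four nests of the fixed pallet (dark plate, 240 x 176 mm, 15 mm thick; 2 x 2 nests, 116 by 95 mm apart): middle of the top of its steel rest pad, 23 mm above the table, where the centre of a blank's underside belongs; x along the blank's 90 mm side. Red stops at ends and corners rise 8 mm above the pad with 3 mm play all round; the middle 60 mm of each long side is free for fingers.
- valve: Clamp valve block, fixed: grey, 110 x 70 x 60 mm (x, y, z), origin at the centre of its underside. Lever and plug socket are on its top, the socket on the +x side of the lever.
- socket (a point): Mouth of the plug socket on the top face of the valve block (60 mm above the table), axes as the block's. The plug's origin is here when the plug is in.
- plug: Red lock-out plug, yellow stripe: head 44 x 28 x 26 mm (x, y, z) above its origin (centre of the head's underside), steel shank 18 mm thick reaching 43 mm below it; 0.12 kg. Starts upright in the socket, axes as the block's, head on the block. A sprung detent holds it: pull straight up, about 11 N over the first 10 mm, out after 43 mm. While in, it stops the lever going fully over.
- lever_pivot (a point): Pivot of the clamp lever, fixed on the valve block 70 mm above the table; the lever swings about the block's y axis. Its black ball (24 mm diameter) has its centre 70 mm from the pivot; the steel bar below the ball is 13 mm thick.
- lever (a joint): Clamp lever angle (rad): 0 to 1.6 (stops). At 0 the lever leans 0.6 rad from upright towards the block's -x, it is upright at 0.6, and at 1.6 it leans 1.0 rad towards the block's +x, over the socket, fully thrown. Stays where left; moving it takes about 3 N at the ball. It may start a little off 0.
- mat: Blue outfeed mat with a black rim, fixed: 120 x 160 x 4 mm (x, y, z), origin at the centre of its underside; room for two parts side by side with fingers between, more on top of them.
- tray: Loose green open tray 120 x 110 x 30 mm (x, y, z), walls and floor about 4 mm, 0.35 kg; origin at the centre of its underside.
- spray: Bystander: blue spray bottle, 60 mm diameter, 170 mm high, standing; origin at the centre of its underside.
- wrench: Bystander: steel wrench lying on the table, origin near its middle.
- chipbrush: Bystander: chip brush lying on the table, origin near its middle.
Not all that is in view belongs to the job. Leave any purple or turquoise look-alike of the blank2 alone.

How it is judged (in metres and radians):
On the way, in this order (a step that is already met when the one before it is completed fails the run):
1. every blank lies flat in a nest, every brass part lies flat on the mat, all let go, with the lock-out plug still in its socket and the lever not thrown (((distance between blank0 and nest0 below 0.007 m and angle between blank0's own z axis and vertical below 0.08 rad) or (distance between blank0 and nest1 below 0.007 m and angle between blank0's own z axis and vertical below 0.08 rad) or (distance between blank0 and nest2 below 0.007 m and angle between blank0's own z axis and vertical below 0.08 rad) or (distance between blank0 and nest3 below 0.007 m and angle between blank0's own z axis and vertical below 0.08 rad)) and ((distance between blank1 and nest0 below 0.007 m and angle between blank1's own z axis and vertical below 0.08 rad) or (distance between blank1 and nest1 below 0.007 m and angle between blank1's own z axis and vertical below 0.08 rad) or (distance between blank1 and nest2 below 0.007 m and angle between blank1's own z axis and vertical below 0.08 rad) or (distance between blank1 and nest3 below 0.007 m and angle between blank1's own z axis and vertical below 0.08 rad)) and ((distance between blank2 and nest0 below 0.007 m and angle between blank2's own z axis and vertical below 0.08 rad) or (distance between blank2 and nest1 below 0.007 m and angle between blank2's own z axis and vertical below 0.08 rad) or (distance between blank2 and nest2 below 0.007 m and angle between blank2's own z axis and vertical below 0.08 rad) or (distance between blank2 and nest3 below 0.007 m and angle between blank2's own z axis and vertical below 0.08 rad)) and ((distance between blank3 and nest0 below 0.007 m and angle between blank3's own z axis and vertical below 0.08 rad) or (distance between blank3 and nest1 below 0.007 m and angle between blank3's own z axis and vertical below 0.08 rad) or (distance between blank3 and nest2 below 0.007 m and angle between blank3's own z axis and vertical below 0.08 rad) or (distance between blank3 and nest3 below 0.007 m and angle between blank3's own z axis and vertical below 0.08 rad)) and x of part0 in the frame of mat between -0.06 and 0.06 m and y of part0 in the frame of mat between -0.08 and 0.08 m and z of each of part0, part1, part2, part3 in the frame of mat below 0.07 m and angle between each of part0, part1, part2, part3's own z axis and vertical below 0.1 rad and x of part1 in the frame of mat between -0.06 and 0.06 m and y of part1 in the frame of mat between -0.08 and 0.08 m and x of part2 in the frame of mat between -0.06 and 0.06 m and y of part2 in the frame of mat between -0.08 and 0.08 m and x of part3 in the frame of mat between -0.06 and 0.06 m and y of part3 in the frame of mat between -0.08 and 0.08 m and linear speed of each of blank0, blank1, blank2, blank3, part0, part1, part2, part3 below 0.03 m/s and contact force between the fingers and blank0 below 0.1 N and contact force between the fingers and blank1 below 0.1 N and contact force between the fingers and blank2 below 0.1 N and contact force between the fingers and blank3 below 0.1 N and contact force between the fingers and part0 below 0.1 N and contact force between the fingers and part1 below 0.1 N and contact force between the fingers and part2 below 0.1 N and contact force between the fingers and part3 below 0.1 N and distance between plug and socket below 0.006 m and value of joint lever below 0.9 rad), for 0.2 s.
2. the lock-out plug lies in the tray, let go, with the lever not thrown yet (x of plug in the frame of tray between -0.056 and 0.056 m and y of plug in the frame of tray between -0.051 and 0.051 m and z of plug in the frame of tray between 0 and 0.06 m and linear speed of plug below 0.03 m/s and contact force between the fingers and plug below 0.1 N and value of joint lever below 0.9 rad), for 0.2 s.
3. the clamp lever is thrown fully over (value of joint lever above 1.45 rad), for 0.2 s.
At the end, for the whole second after the job is handed in: Every blank rests flat in a nest (within 7 mm, 0.08 rad), every brass part lies flat on the mat (its origin over the mat, 0.1 rad); the plug rests inside the tray walls, its origin below 60 mm over the tray's underside; lever past 1.45 rad; all let go (((distance between blank0 and nest0 below 0.007 m and angle between blank0's own z axis and vertical below 0.08 rad) or (distance between blank0 and nest1 below 0.007 m and angle between blank0's own z axis and vertical below 0.08 rad) or (distance between blank0 and nest2 below 0.007 m and angle between blank0's own z axis and vertical below 0.08 rad) or (distance between blank0 and nest3 below 0.007 m and angle between blank0's own z axis and vertical below 0.08 rad)) and ((distance between blank1 and nest0 below 0.007 m and angle between blank1's own z axis and vertical below 0.08 rad) or (distance between blank1 and nest1 below 0.007 m and angle between blank1's own z axis and vertical below 0.08 rad) or (distance between blank1 and nest2 below 0.007 m and angle between blank1's own z axis and vertical below 0.08 rad) or (distance between blank1 and nest3 below 0.007 m and angle between blank1's own z axis and vertical below 0.08 rad)) and ((distance between blank2 and nest0 below 0.007 m and angle between blank2's own z axis and vertical below 0.08 rad) or (distance between blank2 and nest1 below 0.007 m and angle between blank2's own z axis and vertical below 0.08 rad) or (distance between blank2 and nest2 below 0.007 m and angle between blank2's own z axis and vertical below 0.08 rad) or (distance between blank2 and nest3 below 0.007 m and angle between blank2's own z axis and vertical below 0.08 rad)) and ((distance between blank3 and nest0 below 0.007 m and angle between blank3's own z axis and vertical below 0.08 rad) or (distance between blank3 and nest1 below 0.007 m and angle between blank3's own z axis and vertical below 0.08 rad) or (distance between blank3 and nest2 below 0.007 m and angle between blank3's own z axis and vertical below 0.08 rad) or (distance between blank3 and nest3 below 0.007 m and angle between blank3's own z axis and vertical below 0.08 rad)) and x of part0 in the frame of mat between -0.06 and 0.06 m and y of part0 in the frame of mat between -0.08 and 0.08 m and z of each of part0, part1, part2, part3 in the frame of mat below 0.07 m and angle between each of part0, part1, part2, part3's own z axis and vertical below 0.1 rad and x of part1 in the frame of mat between -0.06 and 0.06 m and y of part1 in the frame of mat between -0.08 and 0.08 m and x of part2 in the frame of mat between -0.06 and 0.06 m and y of part2 in the frame of mat between -0.08 and 0.08 m and x of part3 in the frame of mat between -0.06 and 0.06 m and y of part3 in the frame of mat between -0.08 and 0.08 m and linear speed of each of blank0, blank1, blank2, blank3, part0, part1, part2, part3, plug below 0.03 m/s and contact force between the fingers and blank0 below 0.1 N and contact force between the fingers and blank1 below 0.1 N and contact force between the fingers and blank2 below 0.1 N and contact force between the fingers and blank3 below 0.1 N and contact force between the fingers and part0 below 0.1 N and contact force between the fingers and part1 below 0.1 N and contact force between the fingers and part2 below 0.1 N and contact force between the fingers and part3 below 0.1 N and x of plug in the frame of tray between -0.056 and 0.056 m and y of plug in the frame of tray between -0.051 and 0.051 m and z of plug in the frame of tray between 0 and 0.06 m and contact force between the fingers and plug below 0.1 N and value of joint lever above 1.45 rad); the robot touches nothing.
It fails at once if the spray bottle is shoved more than 30 mm or knocked over (distance of spray from where it was at the start of the episode above 0.03 m or angle between spray's own z axis and vertical above 0.5 rad).
It fails at once if the wrench is shoved more than 30 mm or knocked over (distance of wrench from where it was at the start of the episode above 0.03 m).
It fails at once if the brush is shoved more than 30 mm or knocked over (distance of chipbrush from where it was at the start of the episode above 0.03 m).
Of part0, part1, part2, part3 only 1 to 3 are there at a start; the rules pass over those that are not, and their reading is None.
At some moment in a run one of tray may be knocked a few centimetres aside while the robot is not near it.
Once in a run the grip may slacken for a moment while it holds something.
It also fails if it takes over 210 s, if anything falls off the work surface, if the arm or the gripper's body presses on something with over 40 N, if the wrist force passes 120 N, or if a joint passes its speed limit or range.

ROBOT

A 6-joint arm with a two-finger parallel gripper is mounted at the origin on the work surface. World frame = base frame: x ahead of the robot, y to its left, z up, the work surface at z = 0. Lengths are in mm, angles in rad, forces in N, time in s.
With the tool pointing down it reaches from about 350 to 875 mm from the base axis. Payload 15.5 kg.
Tool frame: the origin (TCP) lies midway between the tips of the shut fingers; the grasp point (between the pads) lies r.hold_point_z behind it (r.hold_point_z is the distance from the TCP to the grasp point, in mm); z points along the fingers, y is the line along which they close (so a half turn about z gives the same grasp; the last joint's range is limited). The gripper opens to 85 mm and grips with 20 to 120 N. Pads are 22 mm wide; open, the fingers measure 114 mm over their backs; the gripper's body (76 mm by 85 mm) begins 54 mm behind the grasp point. The pads swing forward as they close: fully open they stand 13 mm farther back than shut.
Start: joints at [-1.27, 0.494, 1.345, -0, 1.302, -0.096], TCP at [240.968, -576.681, 231.277] pointing down, gripper open.
Joint ranges: [-2.91, 2.91], [-0.82, 2.16], [0.22, 2.67], [-1.22, 4.37], [0.12, 2.79], [-3.08, 3.08]. Speed limits (rad/s): [1.89, 1.89, 2.57, 3.01, 3.01, 3.01].

INTERFACE

Orientations are given as a rotation vector (axis times angle).
In Python, from rig import r, cams gives the robot as it stands.
- The arm moves only by the shell command python3 -m creep 'ROWS'. ROWS is JSON, a list of rows, each an object of numbers: "x", "y", "z": the shift along the world's x, y, z in mm; "wx", "wy", "wz": the turn, a rotation vector about the world's x, y, z in rad; "fingers": the gripper's target within -1 to 1 (fully open at 1, half-way at 0, shut at -1). A call has 1 to 8 rows; each row shifts and turns the commanded pose from where the row before left it; what a row does not reach is not made up. A row lasts 1/8 s, in which the tool goes at most 62.5 mm and 10.7 degrees, less where a joint would pass 70% of its speed; a pose out of reach is approached as far as the arm can. A call is refused whole if a number of a shift passes 62.5 or a number of a turn 0.188, either way. A call with a gripper value outside its range is refused whole. The fingers move at their own pace and stop on an object; the grip force is fixed at half the most. Time passes only in rows, so rows that do not move let the fingers close. It gives the time, the measured TCP pose, the force, the opening and the grip force at its end, in the units of the state.
- r.get_obs(): the state, without advancing time (a new reading comes with each control period).
- cams.read_camera(name): name is "scene" or "top" or "wrist"; returns the picture (420x560x3 uint8, red, green, blue); there is no depth.
- cams.camera_params(name): a dict with "fx", "fy", "cx", "cy" (pixels), "origin" and "attitude" of the camera in the world; the wrist camera has in their place "T_tool_cam" (4x4, takes a point from camera to tool coordinates, whose origin is the TCP and whose axes are the flange's). Camera axes: x right, y down, z forward; pixel columns grow to the right and rows downward; lengths in mm; the calibration is good to about 2 mm. The wrist camera is an equidistant fisheye: a pixel r from the principal point sees the ray r / f radians off the axis. A picture is of the moment at which its call begins: read the wrist's pose just before it. camera_params takes no time and is no camera call.
- r.hand_in(): hands the job in; it is judged then, once.
The state is a dict: "time": time; "joints": joint angles; "dq": joint speeds; "effort": joint torques, N m; "position": TCP position; "tool_rot": TCP orientation; "contact_force": force on the tool from outside, world axes, zero at the start; "torque": the same for the moment, N m; "opening": finger opening in mm; "finger_force": force on a finger pad.
Only numpy, scipy, OpenCV 4.12 (cv2) and the standard library are available. Lean on these libraries where they do the work, as an engineer would, in place of code of your own. Each camera call takes 0.05 s, during which the arm holds its last target. There are 200 camera calls.

## Working session

There is one attempt and no reset: what is moved stays moved. The work goes in short steps, Python scripts to look and compute and a shell command to move; the robot and the scene stay as the last step left them, time stands still between calls to the robot, and variables do not carry over. Pictures are saved under pics/ and viewed, at most 14 in all, crops included, and the job is handed in when it is done.

```bash
ls; mkdir -p pics; python3 - <<'E'
from rig import r,cams
import cv2,numpy as np
for n in("top","scene"):
    cv2.imwrite(f"pics/{n}0.png",cams.read_camera(n)[...,::-1]); p=cams.camera_params(n);print(n,p)
print(cams.camera_params("wrist"));print(r.hold_point_z,r.get_obs())
E
```

```text
pics
top {'fx': 437.3800333556879, 'fy': 437.3800333556879, 'cx': 279.47889401641686, 'cy': 213.36962359500015, 'origin': array([ 420.64390576,    8.74677633, 1160.53565679]), 'attitude': array([-2.18487729,  2.16357805, -0.0972327 ])}
scene {'fx': 459.4439491359435, 'fy': 459.4439491359435, 'cx': 280.3706727886863, 'cy': 210.59650692477874, 'origin': array([1076.78369208,  580.29627453,  692.73185246]), 'attitude': array([-0.99029078, -2.36114411,  1.18183847])}
{'fx': 325.19226210127806, 'fy': 325.19226210127806, 'cx': 274.8308983260905, 'cy': 205.21183429920723, 'T_tool_cam': array([[-1.59692105e-03, -9.59260660e-01, -2.82518026e-01,
         7.11521189e+01],
       [ 9.99997623e-01, -1.11247628e-03, -1.87514589e-03,
         5.25427880e-01],
       [ 1.48445908e-03, -2.82520349e-01,  9.59260157e-01,
        -1.42867532e+02],
       [ 0.00000000e+00,  0.00000000e+00,  0.00000000e+00,
         1.00000000e+00]])}
18.700000000000003 {'time': 0.1, 'joints': array([-1.27050552e+00,  4.94111648e-01,  1.34605281e+00,  1.74669009e-07,
        1.30252748e+00, -9.55436463e-02]), 'dq': array([ 8.71927021e-05, -5.55097958e-04, -2.83312350e-03,  1.87874326e-03,
        4.86929316e-04, -1.09056430e-03]), 'effort': array([ 1.83536547e-03, -8.83591032e+01, -3.84562969e+01,  2.08057264e-05,
        5.19990135e-03, -6.37000562e-05]), 'position': array([ 240.86790254, -576.37009243,  230.77127995]), 'tool_rot': array([-3.07919103e+00, -6.17508877e-01,  1.76140146e-04]), 'contact_force': array([ 0.99682587, -0.71849342,  0.03544151]), 'torque': array([ 0.02835784, -0.03085151, -0.04159307]), 'finger_force': 0.0, 'opening': 85.73648631384584}
```

View pics/top0.png

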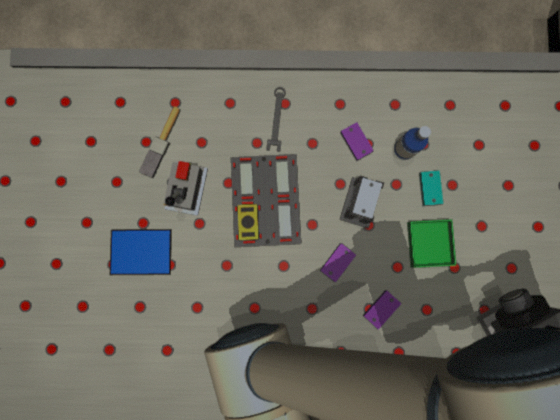

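View pics/scene0.png

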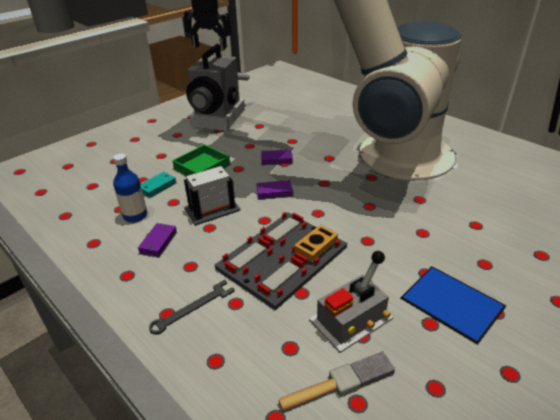

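The top view (x up, y left) shows one brass part in a nest at (248,222) and empty pads at (247,178), (283,177) and (285,221). The magazine is at (365,200), the valve at (187,188) with its plug at (183,170) and lever ball near (170,198), the mat at (140,251) and the tray at (431,243). The spray bottle is at (410,143). The purple and turquoise blocks are look-alikes.

```bash
cat > h.py <<'E'
from rig import r,cams
import cv2,numpy as np
from scipy.spatial.transform import Rotation as R
def shot(n):
    o=r.get_obs(); return o,cams.read_camera(n)
def rays(n,px,o=None):
    p=cams.camera_params(n); px=np.atleast_2d(np.float64(px)); d=(px-[p['cx'],p['cy']])/[p['fx'],p['fy']]
    if n!='wrist':
        return p['origin'],R.from_rotvec(p['attitude']).apply(np.c_[d,np.ones(len(d))])
    t=np.linalg.norm(d,axis=1,keepdims=True); v=np.c_[d/np.maximum(t,1e-9)*np.sin(t),np.cos(t)]
    T=p['T_tool_cam']; Rt=R.from_rotvec(o['tool_rot'])
    return o['position']+Rt.apply(T[:3,3]), Rt.apply(v@T[:3,:3].T)
def plane(n,px,z,o=None):
    c,d=rays(n,px,o); return (c+d*((z-c[2])/d[:,2:]))[:,:2]
def proj(P,o):  # world point -> wrist pixel
    p=cams.camera_params('wrist'); T=p['T_tool_cam']
    v=(R.from_rotvec(o['tool_rot']).inv().apply(np.atleast_2d(P)-o['position'])-T[:3,3])@T[:3,:3]
    t=np.arctan2(np.hypot(v[:,0],v[:,1]),v[:,2]); u=v[:,:2]/np.hypot(v[:,0],v[:,1])[:,None]
    return u*t[:,None]*p['fx']+[p['cx'],p['cy']]
def rects(n,mask,z,o=None,amin=60,box=None):
    out=[]
    for c in cv2.findContours(mask.astype(np.uint8),cv2.RETR_EXTERNAL,cv2.CHAIN_APPROX_NONE)[0]:
        if cv2.contourArea(c)<amin: continue
        m=c[:,0].mean(0)
        if box and not(box[0]<m[0]<box[2] and box[1]<m[1]<box[3]): continue
        (cx,cy),(w,h),a=cv2.minAreaRect(plane(n,c[:,0],z,o).astype(np.float32))
        if w<h: w,h,a=h,w,a+90
        a=(a+90)%180-90
        out.append((m.round(),np.round([cx,cy,w,h],1),round(a,1)))
    return out
def hsv(im): return cv2.cvtColor(im,cv2.COLOR_RGB2HSV).astype(int)
def yawof(o):  # direction of tool y (closing line), deg, and tilt of z
    M=R.from_rotvec(o['tool_rot']).as_matrix(); return np.degrees(np.arctan2(M[1,1],M[0,1])),M[:,2]
E
python3 - <<'E'
from h import *
im=cams.read_camera("top");H,S,V=np.moveaxis(hsv(im),-1,0)
print('part',rects('top',(abs(H-25)<8)&(S>120)&(V>90),43,box=(230,200,270,245)))
print('pads',rects('top',(S<50)&(V>140),23,box=(235,155,300,240)))
print('mag',rects('top',(S<50)&(V>140),100,box=(340,170,390,230)))
print('mat',rects('top',(abs(H-110)<12)&(S>150),4,box=(100,220,180,280)))
print('tray',rects('top',(abs(H-60)<15)&(S>120),30,amin=300,box=(400,210,460,280)))
red=((H<8)|(H>172))&(S>120)&(V>80)
print('plug',rects('top',red,86,box=(170,155,205,190)))
g=cv2.resize(im[130:240,130:400],None,fx=2.9,fy=2.9,interpolation=cv2.INTER_CUBIC)
cv2.imwrite('pics/c1.png',g[...,::-1])
print(yawof(r.get_obs()))
E
```

```text
part [(array([247., 222.]), array([499.6,  93.9,  92.5,  51.4]), 0.8)]
pads [(array([284., 220.]), array([505.9,  -1.9,  76.5,  27.6]), 3.3), (array([246., 178.]), array([616.9,  99.9,  74.7,  26.3]), 1.0), (array([282., 176.]), array([623.1,   5.2,  74.6,  26.3]), 0.6)]
mag [(array([367., 198.]), array([ 558.2, -203.2,   87.1,   48.4]), -16.3)]
mat [(array([140., 252.]), array([421.7, 377.1, 154.7, 112.9]), -89.4)]
tray [(array([432., 244.]), array([ 451.1, -382.1,  117.6,  113.5]), 3.1)]
plug [(array([182., 170.]), array([624.5, 254.3,  44.3,  28.8]), -10.6)]
(np.float64(-67.32318619338473), array([-2.75960516e-04,  9.03309522e-04, -9.99999554e-01]))
```

View pics/c1.png

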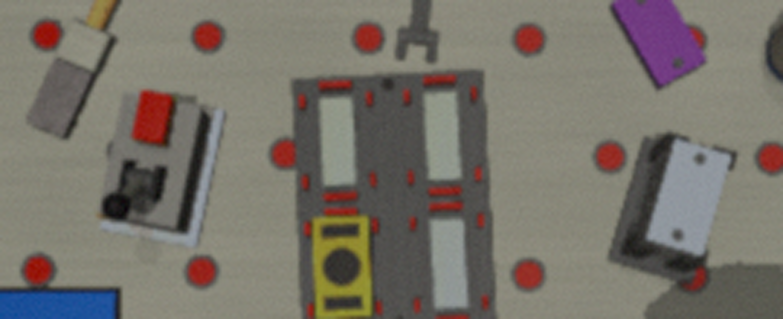

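The part is at (500,94), the pallet yaw is about 3.5°, the blank stack is at (558,-203) at -16°, and the plug is at (624,254) at -10.6°. The sizes agree with those given. Moving over the brass part.

```bash
python3 -m creep '[{"x":21.6,"y":55.9,"wz":-0.028,"fingers":1},{"x":21.6,"y":55.9,"wz":-0.028,"fingers":1},{"x":21.6,"y":55.9,"wz":-0.028,"fingers":1},{"x":21.6,"y":55.9,"wz":-0.028,"fingers":1},{"x":21.6,"y":55.9,"wz":-0.028,"fingers":1},{"x":21.6,"y":55.9,"wz":-0.028,"fingers":1},{"x":21.6,"y":55.9,"wz":-0.028,"fingers":1},{"x":21.6,"y":55.9,"wz":-0.028,"fingers":1}]'; python3 -m creep '[{"x":21.6,"y":55.9,"wz":-0.028,"fingers":1},{"x":21.6,"y":55.9,"wz":-0.028,"fingers":1},{"x":21.6,"y":55.9,"wz":-0.028,"fingers":1},{"x":21.6,"y":55.9,"wz":-0.028,"fingers":1},{"fingers":1},{"fingers":1}]'
cat > w.py <<'E'
from h import *
import sys
def pads(o,im):
    H,S,V=np.moveaxis(hsv(im),-1,0)
    return rects('wrist',(S<60)&(V>140),23,o,amin=400)
def part(o,im,z=43):
    H,S,V=np.moveaxis(hsv(im),-1,0)
    m=((abs(H-25)<9)&(S>110)&(V>70)).astype(np.uint8)
    return rects('wrist',cv2.morphologyEx(m,cv2.MORPH_CLOSE,np.ones((5,5))),z,o,amin=1000)
E
python3 - <<'E'
from w import *
o,im=shot('wrist');print(o['position'],yawof(o));cv2.imwrite('pics/w1.png',im[...,::-1])
print('pads',*pads(o,im),sep='\n');print('part',part(o,im))
E
```

```text
[ 240.8928813  -576.40414002  230.83218413] (np.float64(-67.32318619338473), array([-2.75960516e-04,  9.03309522e-04, -9.99999554e-01]))
pads
(array([116., 385.]), array([-203. , -465.8,  169.5,   78. ]), -9.3)
(array([343., 311.]), array([ 104.2, -742.2,  157.3,   85.4]), 27.2)
(array([229., 158.]), array([ 213.9, -483. , 1052.9,  545. ]), -55.4)
part []invalid input
invalid input
```

View pics/w1.png

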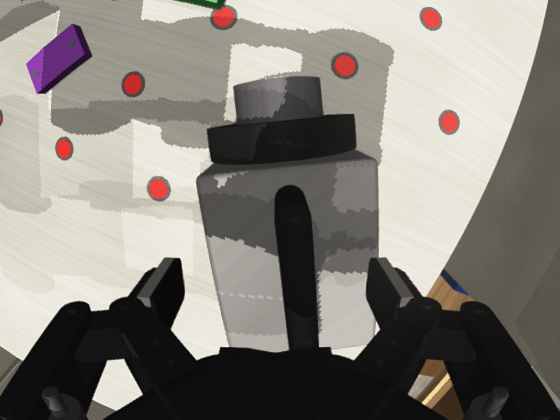

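The move was refused and the arm did not move. The wrist view shows a grey machine below the fingers. I'll retry with every key given.

```bash
python3 -m creep '[{"x":21.6,"y":55.9,"z":0,"wx":0,"wy":0,"wz":-0.028,"fingers":1}]'; python3 -m creep '[{"x":22,"y":56,"z":0,"wx":0,"wy":0,"wz":-0.03,"fingers":1.0}]'; python3 -m creep --help | head -20
```

```text
time: 0.32
position: [262.0, -522.6, 230.7]
tool_rot: [3.088, 0.569, -0.0]
contact_force: [2.5, 0.9, -0.4]
opening: 85.4
finger_force: 0.0
time: 0.45
position: [284.7, -463.5, 230.9]
tool_rot: [-3.097, -0.525, -0.0]
contact_force: [1.5, -0.1, 0.6]
opening: 85.5
finger_force: 0.0invalid input: not JSON, or not a number
```

```bash
python3 -m creep '[{"x":22,"y":56,"z":0,"wx":0,"wy":0,"wz":-0.03,"fingers":1},{"x":22,"y":56,"z":0,"wx":0,"wy":0,"wz":-0.03,"fingers":1},{"x":22,"y":56,"z":0,"wx":0,"wy":0,"wz":-0.03,"fingers":1},{"x":22,"y":56,"z":0,"wx":0,"wy":0,"wz":-0.03,"fingers":1},{"x":22,"y":56,"z":0,"wx":0,"wy":0,"wz":-0.03,"fingers":1},{"x":22,"y":56,"z":0,"wx":0,"wy":0,"wz":-0.03,"fingers":1},{"x":22,"y":56,"z":0,"wx":0,"wy":0,"wz":-0.03,"fingers":1},{"x":22,"y":56,"z":0,"wx":0,"wy":0,"wz":-0.03,"fingers":1}]'; python3 -m creep '[{"x":20,"y":55,"z":0,"wx":0,"wy":0,"wz":-0.03,"fingers":1},{"x":20,"y":55,"z":0,"wx":0,"wy":0,"wz":-0.01,"fingers":1},{"x":0,"y":0,"z":0,"wx":0,"wy":0,"wz":0,"fingers":1},{"x":0,"y":0,"z":0,"wx":0,"wy":0,"wz":0,"fingers":1}]'
python3 - <<'E'
from w import *
o,im=shot('wrist');print(o['position'],yawof(o));cv2.imwrite('pics/w2.png',im[...,::-1])
print('pads',*pads(o,im),sep='\n');print('part',part(o,im))
E
```

```text
time: 1.45
position: [461.1, -14.9, 231.5]
tool_rot: [3.138, 0.152, 0.001]
contact_force: [1.1, -1.4, 0.0]
opening: 85.1
finger_force: 0.0
time: 1.95
position: [500.2, 93.1, 231.1]
tool_rot: [3.14, 0.092, -0.001]
contact_force: [-0.2, 0.5, -0.7]
opening: 85.5
finger_force: 0.0
[500.21951965  93.12050317 231.07284786] (np.float64(-86.63807604328623), array([-6.18424118e-04, -2.59770357e-04, -9.99999775e-01]))
pads
(array([438., 390.]), array([ 113.9, -224.8,  257.8,   77.6]), 35.1)
(array([112., 391.]), array([ 78.3, 366.3, 259.7,  76.6]), -28.7)
(array([324., 323.]), array([301.3,  27.7, 173.6, 108.4]), 83.1)
(array([359., 175.]), array([508.3,  -1.6,  79.2,  29.8]), 3.8)
(array([362.,  72.]), array([623.9,   5.1,  80.1,  29.5]), 3.4)
(array([275.,  69.]), array([618.5,  99.5,  79.5,  29.7]), 3.3)
(array([284., 164.]), array([ 364.5,   -7.4, 1506.2,  891.8]), 89.0)
part [(array([275., 177.]), array([504.8,  92.3,  86.5,  48.7]), 3.9)]
```

View pics/w2.png

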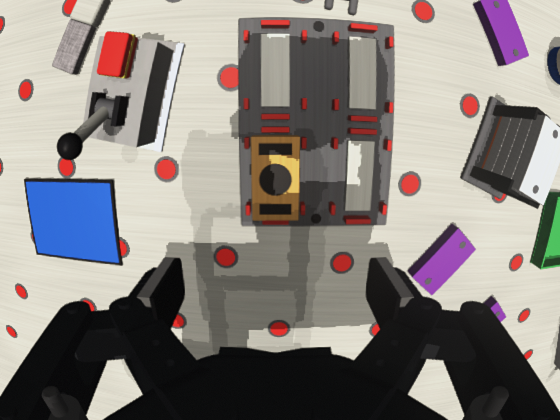

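The wrist view agrees: part at (275,177), giving NL (502,93). The pads give FL (618,100), FR (623.5,5) and NR (507.5,-2), at 3.5°. Going down onto the part.

```bash
python3 -m creep '[{"x":2,"y":0,"z":-55,"wx":0,"wy":0,"wz":0,"fingers":1},{"x":0,"y":0,"z":-55,"wx":0,"wy":0,"wz":0,"fingers":1},{"x":0,"y":0,"z":-55,"wx":0,"wy":0,"wz":0,"fingers":1},{"x":0,"y":0,"z":-37,"wx":0,"wy":0,"wz":0,"fingers":1},{"x":0,"y":0,"z":-14,"wx":0,"wy":0,"wz":0,"fingers":1},{"x":0,"y":0,"z":0,"wx":0,"wy":0,"wz":0,"fingers":1}]'; python3 -m creep '[{"x":0,"y":0,"z":0,"wx":0,"wy":0,"wz":0,"fingers":-1},{"x":0,"y":0,"z":0,"wx":0,"wy":0,"wz":0,"fingers":-1},{"x":0,"y":0,"z":0,"wx":0,"wy":0,"wz":0,"fingers":-1},{"x":0,"y":0,"z":0,"wx":0,"wy":0,"wz":0,"fingers":-1},{"x":0,"y":0,"z":0,"wx":0,"wy":0,"wz":0,"fingers":-1},{"x":0,"y":0,"z":0,"wx":0,"wy":0,"wz":0,"fingers":-1}]'
```

```text
time: 2.75
position: [502.5, 92.5, 15.4]
tool_rot: [3.14, 0.089, -0.001]
contact_force: [-0.2, -0.4, 0.3]
opening: 85.4
finger_force: 0.0
time: 3.5
position: [503.3, 93.3, 16.7]
tool_rot: [3.14, 0.091, 0.004]
contact_force: [-2.2, -1.8, 15.7]
opening: 49.4
finger_force: 60.4
```

```bash
python3 -m creep '[{"x":0,"y":0,"z":10,"wx":0,"wy":0,"wz":0,"fingers":-1},{"x":0,"y":0,"z":40,"wx":0,"wy":0,"wz":0,"fingers":-1},{"x":0,"y":0,"z":40,"wx":0,"wy":0,"wz":0,"fingers":-1},{"x":-16,"y":56,"z":0,"wx":0,"wy":0,"wz":-0.05,"fingers":-1},{"x":-16,"y":57,"z":0,"wx":0,"wy":0,"wz":0,"fingers":-1},{"x":-16,"y":57,"z":0,"wx":0,"wy":0,"wz":0,"fingers":-1},{"x":-16,"y":57,"z":0,"wx":0,"wy":0,"wz":0,"fingers":-1},{"x":-16,"y":57,"z":0,"wx":0,"wy":0,"wz":0,"fingers":-1}]'; python3 -m creep '[{"x":0,"y":0,"z":-40,"wx":0,"wy":0,"wz":0,"fingers":-1},{"x":0,"y":0,"z":-40,"wx":0,"wy":0,"wz":0,"fingers":-1},{"x":0,"y":0,"z":-10,"wx":0,"wy":0,"wz":0,"fingers":-1},{"x":0,"y":0,"z":-6,"wx":0,"wy":0,"wz":0,"fingers":-1},{"x":0,"y":0,"z":0,"wx":0,"wy":0,"wz":0,"fingers":-1}]'
```

```text
time: 4.5
position: [421.6, 379.0, 106.1]
tool_rot: [-3.141, -0.013, -0.001]
contact_force: [1.3, 0.4, -4.5]
opening: 48.7
finger_force: 64.7
time: 5.12
position: [423.2, 377.4, 10.2]
tool_rot: [-3.141, -0.012, -0.002]
contact_force: [0.2, 0.3, -4.2]
opening: 49.0
finger_force: 64.5
```

```bash
python3 -m creep '[{"x":0,"y":0,"z":-5,"wx":0,"wy":0,"wz":0,"fingers":-1},{"x":0,"y":0,"z":-2,"wx":0,"wy":0,"wz":0,"fingers":-1},{"x":0,"y":0,"z":0,"wx":0,"wy":0,"wz":0,"fingers":-1}]'
```

```text
time: 5.5
position: [422.6, 377.2, 2.4]
tool_rot: [-3.142, -0.012, -0.0]
contact_force: [1.2, 0.5, -4.3]
opening: 48.9
finger_force: 64.6
```

```bash
python3 -m creep '[{"x":0,"y":0,"z":-2,"wx":0,"wy":0,"wz":0,"fingers":-1},{"x":0,"y":0,"z":0,"wx":0,"wy":0,"wz":0,"fingers":-1},{"x":0,"y":0,"z":0,"wx":0,"wy":0,"wz":0,"fingers":1},{"x":0,"y":0,"z":0,"wx":0,"wy":0,"wz":0,"fingers":1},{"x":0,"y":0,"z":0,"wx":0,"wy":0,"wz":0,"fingers":1},{"x":0,"y":0,"z":0,"wx":0,"wy":0,"wz":0,"fingers":1},{"x":0,"y":0,"z":40,"wx":0,"wy":0,"wz":0,"fingers":1},{"x":0,"y":0,"z":60,"wx":0,"wy":0,"wz":0,"fingers":1}]'; python3 -m creep '[{"x":4,"y":-60,"z":60,"wx":0,"wy":0,"wz":-0.03,"fingers":1},{"x":4,"y":-60,"z":60,"wx":0,"wy":0,"wz":-0.03,"fingers":1},{"x":12,"y":-60,"z":0,"wx":0,"wy":0,"wz":-0.03,"fingers":1},{"x":12,"y":-60,"z":0,"wx":0,"wy":0,"wz":-0.03,"fingers":1},{"x":12,"y":-60,"z":0,"wx":0,"wy":0,"wz":-0.03,"fingers":1},{"x":12,"y":-60,"z":0,"wx":0,"wy":0,"wz":-0.03,"fingers":1},{"x":12,"y":-60,"z":0,"wx":0,"wy":0,"wz":-0.03,"fingers":1},{"x":12,"y":-60,"z":0,"wx":0,"wy":0,"wz":-0.03,"fingers":1}]'
python3 -m creep '[{"x":14,"y":-50,"z":0,"wx":0,"wy":0,"wz":-0.03,"fingers":1},{"x":14,"y":-50,"z":0,"wx":0,"wy":0,"wz":-0.02,"fingers":1},{"x":0,"y":0,"z":0,"wx":0,"wy":0,"wz":0,"fingers":1},{"x":0,"y":0,"z":0,"wx":0,"wy":0,"wz":0,"fingers":1}]'
python3 - <<'E'
from w import *
o,im=shot('wrist');print(o['position'],yawof(o));cv2.imwrite('pics/w3.png',im[...,::-1])
H,S,V=np.moveaxis(hsv(im),-1,0)
for z in(95,100,105):print(z,*rects('wrist',(S<45)&(V>150),z,o,amin=1500),sep='\n')
t=cams.read_camera('top');H,S,V=np.moveaxis(hsv(t),-1,0)
print('part',rects('top',(abs(H-25)<8)&(S>120)&(V>90),24,box=(100,200,270,290)))
E
```

```text
time: 6.5
position: [421.7, 376.6, 100.1]
tool_rot: [3.14, 0.012, -0.004]
contact_force: [0.5, 0.2, 0.5]
opening: 85.5
finger_force: 0.0
time: 7.5
position: [500.6, -73.2, 188.7]
tool_rot: [-3.12, 0.366, -0.001]
contact_force: [1.4, 0.2, 0.5]
opening: 85.5
finger_force: 0.0
time: 8.0
position: [528.0, -170.8, 188.3]
tool_rot: [-3.11, 0.442, 0.001]
contact_force: [0.2, 0.2, -0.3]
opening: 85.5
finger_force: 0.0
[ 528.02494327 -170.78062324  188.31384778] (np.float64(-106.19588007533629), array([-7.01756556e-04,  5.49842644e-04, -9.99999603e-01]))
95
(array([437., 390.]), array([ 233.3, -292.3,  172.8,   51.9]), 15.6)
(array([ 91., 149.]), array([617.5, -40.5,  61.6,  23.3]), 3.3)
(array([390., 195.]), array([ 390.3, -449.4,  711.1,  476.6]), 51.7)
(array([ 77., 133.]), array([583.7,   2.6, 369.9, 237.7]), -26.8)
100
(array([437., 390.]), array([ 240.9, -290.2,  169.1,   50.8]), 15.6)
(array([ 91., 149.]), array([617.1, -43.7,  60.3,  22.8]), 3.3)
(array([390., 195.]), array([ 394.6, -443.9,  696.1,  466.5]), 51.7)
(array([ 77., 133.]), array([583.9,  -1.6, 362. , 232.6]), -26.8)
105
(array([437., 390.]), array([ 248.6, -288. ,  165.5,   49.7]), 15.6)
(array([ 91., 149.]), array([616.6, -46.9,  59. ,  22.3]), 3.3)
(array([390., 195.]), array([ 399. , -438.5,  681. ,  456.4]), 51.7)
(array([ 77., 133.]), array([584.2,  -5.7, 354.2, 227.6]), -26.8)
part [(array([138., 252.]), array([419.2, 376.2,  85.8,  46.6]), 2.1)]
```

View pics/w3.png

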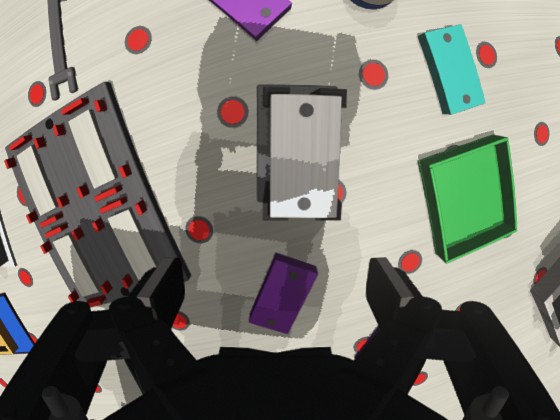

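The part lies on the mat at (419,376). The blank's top has corners at about (271,95), (342,94), (340,217) and (268,217).

```bash
python3 - <<'E'
from w import *
o=r.get_obs()
c=np.array([[271,95],[342,94],[340,217],[269,217]])
for z in(92,97,102,107):
    p=plane('wrist',c,z,o);a=p[0]-p[3];b=p[1]-p[2]
    print(z,p.mean(0).round(1),[round(float(np.linalg.norm(p[i]-p[i-1])),1) for i in range(4)],[round(float(np.degrees(np.arctan2(v[1],v[0]))),1) for v in(a,b)], plane('top',[[367,198]],z).round(1))
E
```

```text
92 [ 558.  -203.5] [92.7, 52.0, 94.7, 55.8] [-17.3, -15.0] [[ 558.  -204.2]]
97 [ 558.8 -203.2] [90.7, 50.9, 92.7, 54.6] [-17.3, -15.0] [[ 557.4 -203.2]]
102 [ 559.6 -202.9] [88.8, 49.8, 90.7, 53.5] [-17.3, -15.0] [[ 556.7 -202.2]]
107 [ 560.4 -202.7] [86.9, 48.8, 88.7, 52.3] [-17.3, -15.0] [[ 556.1 -201.2]]
```

```bash
python3 -m creep '[{"x":31,"y":-32,"z":-20,"wx":0,"wy":0,"wz":0,"fingers":1},{"x":0,"y":0,"z":-40,"wx":0,"wy":0,"wz":0,"fingers":1},{"x":0,"y":0,"z":-35,"wx":0,"wy":0,"wz":0,"fingers":1},{"x":0,"y":0,"z":-12,"wx":0,"wy":0,"wz":0,"fingers":1},{"x":0,"y":0,"z":0,"wx":0,"wy":0,"wz":0,"fingers":1}]'; python3 -m creep '[{"x":0,"y":0,"z":0,"wx":0,"wy":0,"wz":0,"fingers":-1},{"x":0,"y":0,"z":0,"wx":0,"wy":0,"wz":0,"fingers":-1},{"x":0,"y":0,"z":0,"wx":0,"wy":0,"wz":0,"fingers":-1},{"x":0,"y":0,"z":0,"wx":0,"wy":0,"wz":0,"fingers":-1},{"x":0,"y":0,"z":0,"wx":0,"wy":0,"wz":0,"fingers":-1},{"x":0,"y":0,"z":0,"wx":0,"wy":0,"wz":0,"fingers":-1}]'
```

```text
time: 8.72
position: [559.4, -202.4, 81.7]
tool_rot: [-3.11, 0.44, 0.001]
contact_force: [0.7, 0.6, -0.4]
opening: 85.4
finger_force: 0.0
time: 9.48
position: [559.5, -203.1, 81.6]
tool_rot: [3.11, -0.442, 0.0]
contact_force: [2.1, -0.1, -0.3]
opening: 48.5
finger_force: 69.0
```

```bash
python3 -m creep '[{"x":0,"y":0,"z":20,"wx":0,"wy":0,"wz":0,"fingers":-1},{"x":0,"y":0,"z":50,"wx":0,"wy":0,"wz":0,"fingers":-1},{"x":16,"y":52,"z":0,"wx":0,"wy":0,"wz":0.086,"fingers":-1},{"x":16,"y":52,"z":0,"wx":0,"wy":0,"wz":0.086,"fingers":-1},{"x":16,"y":52,"z":0,"wx":0,"wy":0,"wz":0.086,"fingers":-1},{"x":16,"y":52,"z":0,"wx":0,"wy":0,"wz":0.086,"fingers":-1},{"x":0,"y":0,"z":-50,"wx":0,"wy":0,"wz":0,"fingers":-1},{"x":0,"y":0,"z":0,"wx":0,"wy":0,"wz":0,"fingers":-1}]'
python3 - <<'E'
from w import *
o,im=shot('wrist');print(o['position'],yawof(o),o['opening']);cv2.imwrite('pics/w4.png',im[...,::-1])
E
```

```text
time: 10.48
position: [620.7, 5.6, 98.5]
tool_rot: [-3.139, -0.098, 0.012]
contact_force: [-0.1, -0.5, -1.7]
opening: 48.2
finger_force: 68.6
[620.67221392   5.6266676   98.52022177] (np.float64(-86.41057421707022), array([-7.34911960e-03,  5.60093297e-04, -9.99972838e-01])) 48.19910191405497
```

View pics/w4.png

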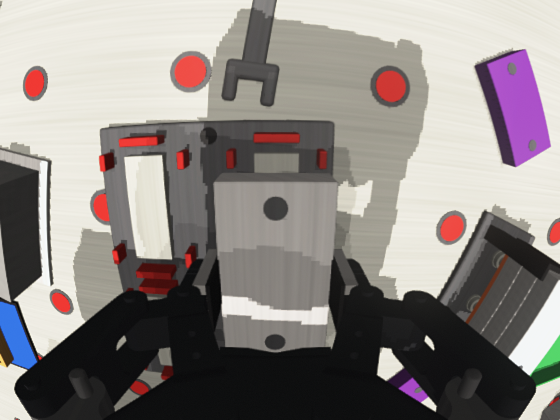

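```bash
python3 - <<'E'
from w import *
o=r.get_obs();print(o['position'],yawof(o))
for dz in(14,17,20):
    p=plane('wrist',[[216,182],[336,181],[276,209],[275,341],[216,347],[336,347]],o['position'][2]+dz,o)
    far=(p[0]+p[1])/2;u=np.array([np.cos(.061),np.sin(.061)])
    print(dz,np.linalg.norm(p[0]-p[1]).round(1),(far-45*u-o['position'][:2]).round(1),((p[2]+p[3])/2-o['position'][:2]).round(1),np.linalg.norm(p[2]-p[3]).round(1),'len',np.linalg.norm(p[0]-p[4]).round(1),'yaw',np.degrees(np.arctan2(*(p[1]-p[0])[::-1])).round(1))
E
```

```text
[622.03782128   4.94311384 100.65149596] (np.float64(-86.46445875736038), array([-4.12131412e-03,  2.84952252e-04, -9.99991467e-01]))
14 49.1 [-1.4 -1. ] [-3.2 -0.9] 70.0 len 87.1 yaw -86.0
17 48.0 [-0.7 -1. ] [-1.4 -0.8] 68.4 len 85.1 yaw -86.0
20 46.8 [-0.1 -0.9] [ 0.3 -0.7] 66.8 len 83.1 yaw -86.0
```

```bash
python3 -m creep '[{"x":2,"y":1,"z":-45,"wx":0,"wy":0,"wz":0,"fingers":-1},{"x":0,"y":0,"z":-12,"wx":0,"wy":0,"wz":0,"fingers":-1},{"x":0,"y":0,"z":0,"wx":0,"wy":0,"wz":0,"fingers":-1},{"x":0,"y":0,"z":-5,"wx":0,"wy":0,"wz":0,"fingers":-1},{"x":0,"y":0,"z":-5,"wx":0,"wy":0,"wz":0,"fingers":-1},{"x":0,"y":0,"z":0,"wx":0,"wy":0,"wz":0,"fingers":-1}]'
```

```text
time: 11.28
position: [625.4, 5.9, 34.6]
tool_rot: [-3.14, -0.097, 0.0]
contact_force: [-1.2, -0.2, -3.0]
opening: 48.3
finger_force: 68.6
```

```bash
python3 -m creep '[{"x":-1,"y":0,"z":-3,"wx":0,"wy":0,"wz":0,"fingers":-1},{"x":0,"y":0,"z":-2,"wx":0,"wy":0,"wz":0,"fingers":-1},{"x":0,"y":0,"z":0,"wx":0,"wy":0,"wz":0,"fingers":-1}]';python3 -m creep '[{"x":0,"y":0,"z":-2,"wx":0,"wy":0,"wz":0,"fingers":-1},{"x":0,"y":0,"z":0,"wx":0,"wy":0,"wz":0,"fingers":-1}]'
```

```text
time: 11.65
position: [624.3, 5.9, 29.4]
tool_rot: [-3.14, -0.097, 0.0]
contact_force: [0.4, -0.2, -2.2]
opening: 48.3
finger_force: 68.6
time: 11.9
position: [624.4, 5.9, 27.4]
tool_rot: [-3.14, -0.097, 0.0]
contact_force: [-0.6, 0.1, -2.6]
opening: 48.1
finger_force: 68.6
```

```bash
python3 -m creep '[{"x":0,"y":0,"z":-2,"wx":0,"wy":0,"wz":0,"fingers":-1},{"x":0,"y":0,"z":0,"wx":0,"wy":0,"wz":0,"fingers":-1}]';python3 -m creep '[{"x":0,"y":0,"z":-2,"wx":0,"wy":0,"wz":0,"fingers":-1},{"x":0,"y":0,"z":0,"wx":0,"wy":0,"wz":0,"fingers":-1}]'
```

```text
time: 12.15
position: [624.4, 5.9, 25.4]
tool_rot: [-3.14, -0.097, 0.0]
contact_force: [0.3, 0.4, -1.8]
opening: 48.8
finger_force: 68.6
time: 12.4
position: [624.6, 5.9, 24.7]
tool_rot: [3.14, 0.097, 0.001]
contact_force: [-6.7, -0.1, 17.8]
opening: 48.5
finger_force: 71.1
```

```bash
python3 -m creep '[{"x":0,"y":0,"z":1,"wx":0,"wy":0,"wz":0,"fingers":1},{"x":0,"y":0,"z":0,"wx":0,"wy":0,"wz":0,"fingers":1},{"x":0,"y":0,"z":0,"wx":0,"wy":0,"wz":0,"fingers":1},{"x":0,"y":0,"z":0,"wx":0,"wy":0,"wz":0,"fingers":1},{"x":0,"y":0,"z":20,"wx":0,"wy":0,"wz":0,"fingers":1},{"x":0,"y":0,"z":60,"wx":0,"wy":0,"wz":0,"fingers":1},{"x":0,"y":0,"z":55,"wx":0,"wy":0,"wz":0,"fingers":1},{"x":-16,"y":-52,"z":0,"wx":0,"wy":0,"wz":-0.086,"fingers":1}]';python3 -m creep '[{"x":-16,"y":-52,"z":0,"wx":0,"wy":0,"wz":-0.086,"fingers":1},{"x":-16,"y":-52,"z":0,"wx":0,"wy":0,"wz":-0.086,"fingers":1},{"x":-17,"y":-53,"z":0,"wx":0,"wy":0,"wz":-0.086,"fingers":1},{"x":0,"y":0,"z":0,"wx":0,"wy":0,"wz":0,"fingers":1},{"x":0,"y":0,"z":0,"wx":0,"wy":0,"wz":0,"fingers":1}]'
cat > chk.py <<'E'
from w import *
o,im=shot('top');H,S,V=np.moveaxis(hsv(im),-1,0)
print('nests',*rects('top',(S<60)&(V>115),43,amin=100,box=(235,155,300,240)),sep='\n')
print('mag',rects('top',(S<60)&(V>115),100,box=(340,170,390,230)))
print(o['position'],yawof(o)[0])
b=cv2.resize(im[140:260,90:450],None,fx=2.2,fy=2.2);o,w=shot('wrist')
cv2.imwrite('pics/last.png',np.vstack([cv2.resize(b,(560,187)),w[:330]])[...,::-1])
E
python3 chk.py
```

```text
time: 13.4
position: [611.5, -44.8, 164.0]
tool_rot: [3.141, -0.034, 0.013]
contact_force: [1.1, -1.5, -1.6]
opening: 85.4
finger_force: 0.0
time: 14.02
position: [559.4, -202.9, 159.5]
tool_rot: [-3.11, 0.442, 0.0]
contact_force: [1.1, 1.3, 0.8]
opening: 85.4
finger_force: 0.0
nests
(array([247., 222.]), array([499.5,  92.6,  77.1,  28.3]), 0.9)
(array([246., 178.]), array([612.1,  98.3,  77. ,  28.7]), 3.4)
(array([282., 174.]), array([622.2,   5.6,  89.3,  49. ]), 3.5)
(array([292., 236.]), array([ 457.5,   33.8, 1482.4,  936.7]), 88.0)
mag [(array([368., 185.]), array([ 590. , -206.6,   55.4,   31. ]), -23.2)]
[ 559.37713124 -202.92810131  159.49462924] -106.17901390295405
```

View pics/last.png

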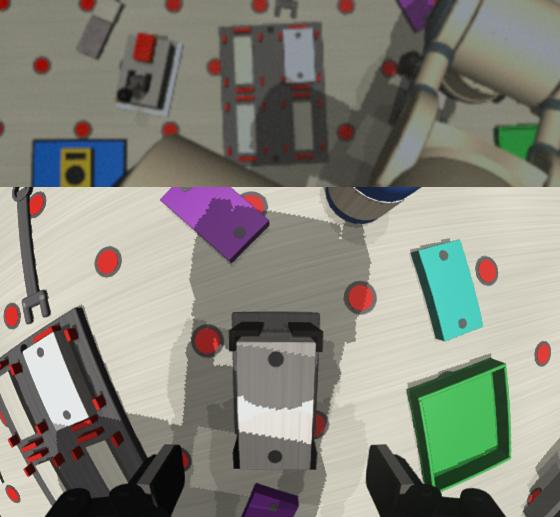

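Blank 1 is seated in FR at (622,5.6), and the next blank has risen, centred on column 275. Fetching it.

```bash
python3 - <<'E'
from w import *
o=r.get_obs()
for z in(95,100,105):
    p=plane('wrist',[[236,153],[316,153],[315,282],[235,282]],z,o);print(z,p.mean(0).round(1),[round(float(np.linalg.norm(p[i]-p[i-1])),1) for i in range(4)])
E
python3 -m creep '[{"x":-0.5,"y":-0.5,"z":-40,"wx":0,"wy":0,"wz":0,"fingers":1},{"x":0,"y":0,"z":-30,"wx":0,"wy":0,"wz":0,"fingers":1},{"x":0,"y":0,"z":-8,"wx":0,"wy":0,"wz":0,"fingers":1},{"x":0,"y":0,"z":0,"wx":0,"wy":0,"wz":0,"fingers":1},{"x":0,"y":0,"z":0,"wx":0,"wy":0,"wz":0,"fingers":-1},{"x":0,"y":0,"z":0,"wx":0,"wy":0,"wz":0,"fingers":-1},{"x":0,"y":0,"z":0,"wx":0,"wy":0,"wz":0,"fingers":-1},{"x":0,"y":0,"z":0,"wx":0,"wy":0,"wz":0,"fingers":-1}]';python3 -m creep '[{"x":0,"y":0,"z":0,"wx":0,"wy":0,"wz":0,"fingers":-1},{"x":0,"y":0,"z":0,"wx":0,"wy":0,"wz":0,"fingers":-1}]'
```

```text
95 [ 558.  -202.5] [93.9, 51.5, 93.8, 58.7]
100 [ 559.7 -203. ] [91.6, 50.2, 91.5, 57.3]
105 [ 561.4 -203.5] [89.3, 49.0, 89.3, 55.9]
time: 15.12
position: [559.3, -203.7, 81.9]
tool_rot: [3.11, -0.442, 0.001]
contact_force: [1.5, -0.3, 0.5]
opening: 48.3
finger_force: 67.8
time: 15.38
position: [559.0, -203.6, 81.6]
tool_rot: [3.11, -0.442, 0.0]
contact_force: [1.4, 0.1, -0.4]
opening: 48.3
finger_force: 67.8
```

```bash
python3 -m creep '[{"x":0,"y":0,"z":20,"wx":0,"wy":0,"wz":0,"fingers":-1},{"x":0,"y":0,"z":45,"wx":0,"wy":0,"wz":0,"fingers":-1},{"x":10,"y":51,"z":0,"wx":0,"wy":0,"wz":0.057,"fingers":-1},{"x":10,"y":51,"z":0,"wx":0,"wy":0,"wz":0.057,"fingers":-1},{"x":10,"y":51,"z":0,"wx":0,"wy":0,"wz":0.057,"fingers":-1},{"x":10,"y":51,"z":0,"wx":0,"wy":0,"wz":0.057,"fingers":-1},{"x":10,"y":50,"z":0,"wx":0,"wy":0,"wz":0.057,"fingers":-1},{"x":10,"y":50,"z":0,"wx":0,"wy":0,"wz":0.058,"fingers":-1}]';python3 -m creep '[{"x":0,"y":0,"z":-40,"wx":0,"wy":0,"wz":0,"fingers":-1},{"x":0,"y":0,"z":-40,"wx":0,"wy":0,"wz":0,"fingers":-1},{"x":0,"y":0,"z":-20,"wx":0,"wy":0,"wz":0,"fingers":-1},{"x":0,"y":0,"z":0,"wx":0,"wy":0,"wz":0,"fingers":-1},{"x":0,"y":0,"z":0,"wx":0,"wy":0,"wz":0,"fingers":-1}]'
cat > held.py <<'E'
from w import *
o,im=shot('wrist');print(o['position'].round(1),round(yawof(o)[0],2),round(o['opening'],1))
cv2.imwrite('pics/held.png',im[...,::-1])
H,S,V=np.moveaxis(hsv(im),-1,0)
# far dark hole of the held blank
g=cv2.cvtColor(im,cv2.COLOR_RGB2GRAY)[170:300,225:330]
for c in cv2.findContours((g<85).astype(np.uint8),cv2.RETR_LIST,cv2.CHAIN_APPROX_NONE)[0]:
    A=cv2.contourArea(c)
    if 200<A<1200: print('blob',A,(c[:,0].mean(0)+[225,170]).round(1))
E
python3 held.py
```

```text
time: 16.38
position: [618.6, 102.1, 146.2]
tool_rot: [3.14, 0.099, -0.002]
contact_force: [0.5, -0.3, -2.1]
opening: 48.7
finger_force: 67.5
time: 17.0
position: [619.3, 100.4, 47.3]
tool_rot: [-3.14, -0.095, -0.001]
contact_force: [-0.4, 0.4, -1.8]
opening: 48.4
finger_force: 67.4
[619.3 100.4  47.3] -86.52 48.4
blob 397.0 [275.  206.9]
```

```bash
python3 -m creep '[{"x":-1,"y":0,"z":-7,"wx":0,"wy":0,"wz":0,"fingers":-1},{"x":0,"y":0,"z":-5,"wx":0,"wy":0,"wz":0,"fingers":-1},{"x":0,"y":0,"z":-5,"wx":0,"wy":0,"wz":0,"fingers":-1},{"x":0,"y":0,"z":0,"wx":0,"wy":0,"wz":0,"fingers":-1}]';python3 -m creep '[{"x":0,"y":0,"z":-3,"wx":0,"wy":0,"wz":0,"fingers":-1},{"x":0,"y":0,"z":-2,"wx":0,"wy":0,"wz":0,"fingers":-1},{"x":0,"y":0,"z":0,"wx":0,"wy":0,"wz":0,"fingers":-1}]'
```

```text
time: 17.55
position: [617.7, 100.4, 29.1]
tool_rot: [3.14, 0.095, -0.001]
contact_force: [-0.0, 0.1, -2.1]
opening: 48.3
finger_force: 67.5
time: 17.92
position: [618.0, 100.4, 24.9]
tool_rot: [3.14, 0.096, 0.0]
contact_force: [-2.9, 0.2, 4.1]
opening: 48.6
finger_force: 68.2
```

Seated at 24.9, the same height as the first. Releasing and returning to the magazine.

```bash
python3 -m creep '[{"x":0,"y":0,"z":0,"wx":0,"wy":0,"wz":0,"fingers":1},{"x":0,"y":0,"z":0,"wx":0,"wy":0,"wz":0,"fingers":1},{"x":0,"y":0,"z":0,"wx":0,"wy":0,"wz":0,"fingers":1},{"x":0,"y":0,"z":0,"wx":0,"wy":0,"wz":0,"fingers":1},{"x":0,"y":0,"z":20,"wx":0,"wy":0,"wz":0,"fingers":1},{"x":0,"y":0,"z":60,"wx":0,"wy":0,"wz":0,"fingers":1},{"x":0,"y":0,"z":54,"wx":0,"wy":0,"wz":0,"fingers":1},{"x":-10,"y":-51,"z":0,"wx":0,"wy":0,"wz":-0.057,"fingers":1}]';python3 -m creep '[{"x":-10,"y":-51,"z":0,"wx":0,"wy":0,"wz":-0.057,"fingers":1},{"x":-10,"y":-51,"z":0,"wx":0,"wy":0,"wz":-0.057,"fingers":1},{"x":-10,"y":-51,"z":0,"wx":0,"wy":0,"wz":-0.057,"fingers":1},{"x":-9,"y":-50,"z":0,"wx":0,"wy":0,"wz":-0.057,"fingers":1},{"x":-9,"y":-50,"z":0,"wx":0,"wy":0,"wz":-0.058,"fingers":1},{"x":0,"y":0,"z":0,"wx":0,"wy":0,"wz":0,"fingers":1},{"x":0,"y":0,"z":0,"wx":0,"wy":0,"wz":0,"fingers":1}]'
python3 chk.py
```

```text
time: 18.92
position: [610.8, 51.1, 163.0]
tool_rot: [-3.141, -0.01, -0.013]
contact_force: [2.0, -1.4, -0.5]
opening: 85.6
finger_force: 0.0
time: 19.8
position: [559.8, -203.4, 158.5]
tool_rot: [-3.11, 0.442, 0.0]
contact_force: [0.5, 0.2, -0.6]
opening: 85.4
finger_force: 0.0
nests
(array([247., 222.]), array([499.5,  92.6,  77.1,  28.3]), 0.9)
(array([245., 177.]), array([616.1,  99.6,  89. ,  49.1]), 1.1)
(array([282., 174.]), array([622.2,   5.6,  89.3,  49. ]), 3.5)
mag [(array([369., 185.]), array([ 590.7, -207.5,   55.6,   31.2]), -22.7)]
[ 559.7933914  -203.38702491  158.47395351] -106.1833510272284
```

View pics/last.png

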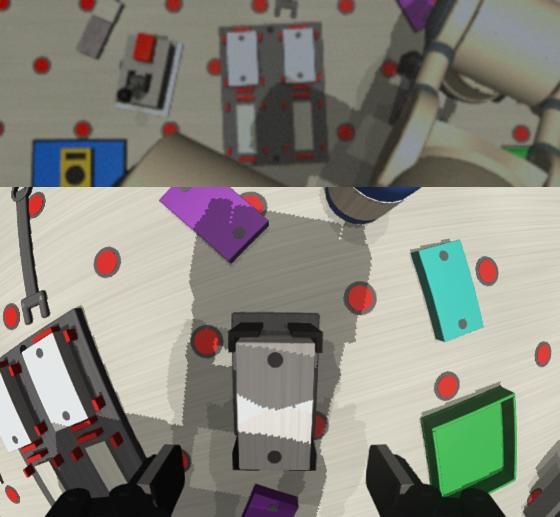

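FL is filled at (616,100). The tray has been knocked and moved, so I'll measure it again later. Third blank.

```bash
python3 -m creep '[{"x":-0.5,"y":0,"z":-40,"wx":0,"wy":0,"wz":0,"fingers":1},{"x":0,"y":0,"z":-29,"wx":0,"wy":0,"wz":0,"fingers":1},{"x":0,"y":0,"z":-8,"wx":0,"wy":0,"wz":0,"fingers":1},{"x":0,"y":0,"z":0,"wx":0,"wy":0,"wz":0,"fingers":1},{"x":0,"y":0,"z":0,"wx":0,"wy":0,"wz":0,"fingers":-1},{"x":0,"y":0,"z":0,"wx":0,"wy":0,"wz":0,"fingers":-1},{"x":0,"y":0,"z":0,"wx":0,"wy":0,"wz":0,"fingers":-1},{"x":0,"y":0,"z":0,"wx":0,"wy":0,"wz":0,"fingers":-1}]';python3 -m creep '[{"x":0,"y":0,"z":0,"wx":0,"wy":0,"wz":0,"fingers":-1},{"x":0,"y":0,"z":0,"wx":0,"wy":0,"wz":0,"fingers":-1}]'
```

```text
time: 20.9
position: [559.8, -203.7, 81.9]
tool_rot: [3.11, -0.442, 0.001]
contact_force: [1.7, 0.0, 0.3]
opening: 48.7
finger_force: 67.6
time: 21.15
position: [559.5, -203.7, 81.6]
tool_rot: [3.11, -0.442, 0.0]
contact_force: [1.6, -0.5, -0.1]
opening: 48.4
finger_force: 67.6
```

```bash
python3 -m creep '[{"x":0,"y":0,"z":20,"wx":0,"wy":0,"wz":0,"fingers":-1},{"x":0,"y":0,"z":45,"wx":0,"wy":0,"wz":0,"fingers":-1},{"x":-9,"y":50,"z":0,"wx":0,"wy":0,"wz":0.057,"fingers":-1},{"x":-9,"y":50,"z":0,"wx":0,"wy":0,"wz":0.057,"fingers":-1},{"x":-9,"y":50,"z":0,"wx":0,"wy":0,"wz":0.057,"fingers":-1},{"x":-10,"y":49,"z":0,"wx":0,"wy":0,"wz":0.057,"fingers":-1},{"x":-10,"y":49,"z":0,"wx":0,"wy":0,"wz":0.057,"fingers":-1},{"x":-10,"y":49,"z":0,"wx":0,"wy":0,"wz":0.058,"fingers":-1}]';python3 -m creep '[{"x":0,"y":0,"z":-40,"wx":0,"wy":0,"wz":0,"fingers":-1},{"x":0,"y":0,"z":-40,"wx":0,"wy":0,"wz":0,"fingers":-1},{"x":0,"y":0,"z":-20,"wx":0,"wy":0,"wz":0,"fingers":-1},{"x":0,"y":0,"z":0,"wx":0,"wy":0,"wz":0,"fingers":-1},{"x":0,"y":0,"z":0,"wx":0,"wy":0,"wz":0,"fingers":-1}]'
python3 held.py
```

```text
time: 22.15
position: [501.5, 94.8, 146.4]
tool_rot: [3.14, 0.098, -0.001]
contact_force: [0.3, 0.3, -2.1]
opening: 48.1
finger_force: 67.3
time: 22.78
position: [502.7, 93.4, 47.2]
tool_rot: [3.14, 0.095, 0.001]
contact_force: [-0.0, -0.6, -1.6]
opening: 48.4
finger_force: 67.2
[502.7  93.4  47.2] -86.52 48.4
blob 388.0 [275.  206.9]
```

```bash
python3 -m creep '[{"x":0,"y":0,"z":-7,"wx":0,"wy":0,"wz":0,"fingers":-1},{"x":0,"y":0,"z":-5,"wx":0,"wy":0,"wz":0,"fingers":-1},{"x":0,"y":0,"z":-5,"wx":0,"wy":0,"wz":0,"fingers":-1},{"x":0,"y":0,"z":0,"wx":0,"wy":0,"wz":0,"fingers":-1}]';python3 -m creep '[{"x":0,"y":0,"z":-3,"wx":0,"wy":0,"wz":0,"fingers":-1},{"x":0,"y":0,"z":-2,"wx":0,"wy":0,"wz":0,"fingers":-1},{"x":0,"y":0,"z":0,"wx":0,"wy":0,"wz":0,"fingers":-1}]'
```

```text
time: 23.32
position: [502.2, 93.4, 29.1]
tool_rot: [3.14, 0.095, -0.001]
contact_force: [0.2, 0.3, -2.7]
opening: 48.5
finger_force: 67.3
time: 23.7
position: [502.6, 93.4, 26.2]
tool_rot: [3.14, 0.096, 0.002]
contact_force: [-9.3, -1.3, 40.6]
opening: 48.2
finger_force: 72.3
```

```bash
python3 -m creep '[{"x":0,"y":0,"z":1.5,"wx":0,"wy":0,"wz":0,"fingers":-1},{"x":0,"y":0,"z":0,"wx":0,"wy":0,"wz":0,"fingers":1},{"x":0,"y":0,"z":0,"wx":0,"wy":0,"wz":0,"fingers":1},{"x":0,"y":0,"z":0,"wx":0,"wy":0,"wz":0,"fingers":1},{"x":0,"y":0,"z":0,"wx":0,"wy":0,"wz":0,"fingers":1},{"x":0,"y":0,"z":20,"wx":0,"wy":0,"wz":0,"fingers":1},{"x":0,"y":0,"z":60,"wx":0,"wy":0,"wz":0,"fingers":1},{"x":0,"y":0,"z":53,"wx":0,"wy":0,"wz":0,"fingers":1}]';python3 -m creep '[{"x":9,"y":-50,"z":0,"wx":0,"wy":0,"wz":-0.057,"fingers":1},{"x":9,"y":-50,"z":0,"wx":0,"wy":0,"wz":-0.057,"fingers":1},{"x":9,"y":-50,"z":0,"wx":0,"wy":0,"wz":-0.057,"fingers":1},{"x":10,"y":-49,"z":0,"wx":0,"wy":0,"wz":-0.057,"fingers":1},{"x":10,"y":-49,"z":0,"wx":0,"wy":0,"wz":-0.057,"fingers":1},{"x":10,"y":-49,"z":0,"wx":0,"wy":0,"wz":-0.058,"fingers":1},{"x":0,"y":0,"z":0,"wx":0,"wy":0,"wz":0,"fingers":1},{"x":0,"y":0,"z":0,"wx":0,"wy":0,"wz":0,"fingers":1}]'
python3 chk.py
```

```text
time: 24.7
position: [502.2, 93.4, 160.7]
tool_rot: [3.14, 0.095, -0.001]
contact_force: [0.8, 1.3, -0.0]
opening: 85.5
finger_force: 0.0
time: 25.7
position: [559.0, -203.3, 158.8]
tool_rot: [-3.11, 0.442, 0.001]
contact_force: [-0.6, 0.5, -0.4]
opening: 85.1
finger_force: 0.0
nests
(array([247., 221.]), array([499.6,  92.6,  87.5,  48.6]), 1.1)
(array([245., 177.]), array([616.1,  99.6,  89.1,  49.1]), 1.1)
(array([282., 174.]), array([622.3,   5.7,  89. ,  49.1]), 3.4)
mag [(array([369., 185.]), array([ 590.2, -207.2,   54.9,   30.7]), -21.9)]
[ 559.03282065 -203.26362027  158.7678555 ] -106.1750976083718
```

View pics/last.png

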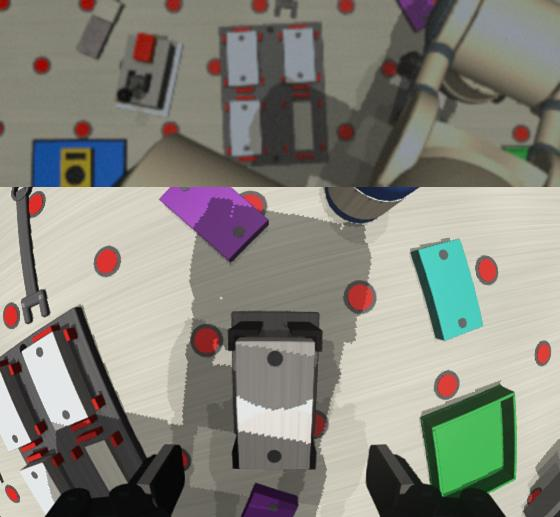

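Three nests are filled, with NL at (499.6,92.6), the same place the part had. Fourth blank goes to NR.

```bash
python3 -m creep '[{"x":0,"y":-0.5,"z":-40,"wx":0,"wy":0,"wz":0,"fingers":1},{"x":0,"y":0,"z":-29,"wx":0,"wy":0,"wz":0,"fingers":1},{"x":0,"y":0,"z":-8,"wx":0,"wy":0,"wz":0,"fingers":1},{"x":0,"y":0,"z":0,"wx":0,"wy":0,"wz":0,"fingers":1},{"x":0,"y":0,"z":0,"wx":0,"wy":0,"wz":0,"fingers":-1},{"x":0,"y":0,"z":0,"wx":0,"wy":0,"wz":0,"fingers":-1},{"x":0,"y":0,"z":0,"wx":0,"wy":0,"wz":0,"fingers":-1},{"x":0,"y":0,"z":0,"wx":0,"wy":0,"wz":0,"fingers":-1}]';python3 -m creep '[{"x":0,"y":0,"z":0,"wx":0,"wy":0,"wz":0,"fingers":-1},{"x":0,"y":0,"z":0,"wx":0,"wy":0,"wz":0,"fingers":-1}]'
```

```text
time: 26.8
position: [559.7, -204.2, 82.4]
tool_rot: [3.11, -0.442, 0.001]
contact_force: [0.7, 0.2, 1.5]
opening: 48.4
finger_force: 68.2
time: 27.05
position: [559.5, -204.1, 82.1]
tool_rot: [3.11, -0.442, 0.0]
contact_force: [1.4, -0.4, -0.5]
opening: 48.5
finger_force: 68.3
```

```bash
python3 -m creep '[{"x":0,"y":0,"z":20,"wx":0,"wy":0,"wz":0,"fingers":-1},{"x":0,"y":0,"z":45,"wx":0,"wy":0,"wz":0,"fingers":-1},{"x":-12,"y":51,"z":0,"wx":0,"wy":0,"wz":0.086,"fingers":-1},{"x":-13,"y":51,"z":0,"wx":0,"wy":0,"wz":0.086,"fingers":-1},{"x":-13,"y":51,"z":0,"wx":0,"wy":0,"wz":0.086,"fingers":-1},{"x":-13,"y":50,"z":0,"wx":0,"wy":0,"wz":0.086,"fingers":-1}]';python3 -m creep '[{"x":0,"y":0,"z":-40,"wx":0,"wy":0,"wz":0,"fingers":-1},{"x":0,"y":0,"z":-40,"wx":0,"wy":0,"wz":0,"fingers":-1},{"x":0,"y":0,"z":-20,"wx":0,"wy":0,"wz":0,"fingers":-1},{"x":0,"y":0,"z":0,"wx":0,"wy":0,"wz":0,"fingers":-1},{"x":0,"y":0,"z":0,"wx":0,"wy":0,"wz":0,"fingers":-1}]'
python3 held.py
```

```text
time: 27.8
position: [507.4, 0.4, 146.9]
tool_rot: [-3.14, -0.101, 0.001]
contact_force: [1.3, -0.1, -3.4]
opening: 48.3
finger_force: 68.1
time: 28.42
position: [508.7, -1.1, 47.7]
tool_rot: [3.14, 0.097, 0.001]
contact_force: [-0.2, 0.5, -1.4]
opening: 48.3
finger_force: 67.9
[508.7  -1.1  47.7] -86.46 48.3
blob 399.0 [275.  207.1]
blob 949.5 [276.9 174.6]
```

```bash
python3 -m creep '[{"x":0,"y":-0.5,"z":-7,"wx":0,"wy":0,"wz":0,"fingers":-1},{"x":0,"y":0,"z":-5,"wx":0,"wy":0,"wz":0,"fingers":-1},{"x":0,"y":0,"z":-5,"wx":0,"wy":0,"wz":0,"fingers":-1},{"x":0,"y":0,"z":0,"wx":0,"wy":0,"wz":0,"fingers":-1}]';python3 -m creep '[{"x":0,"y":0,"z":-2,"wx":0,"wy":0,"wz":0,"fingers":-1},{"x":0,"y":0,"z":-1,"wx":0,"wy":0,"wz":0,"fingers":-1},{"x":0,"y":0,"z":0,"wx":0,"wy":0,"wz":0,"fingers":-1}]'
```

```text
time: 28.98
position: [508.2, -1.5, 29.7]
tool_rot: [-3.14, -0.097, 0.001]
contact_force: [-0.8, 0.6, -2.7]
opening: 48.5
finger_force: 68.0
time: 29.35
position: [508.5, -1.6, 27.1]
tool_rot: [-3.14, -0.097, -0.0]
contact_force: [1.1, 0.0, -2.5]
opening: 48.7
finger_force: 68.0
```

```bash
python3 -m creep '[{"x":0,"y":0,"z":-1,"wx":0,"wy":0,"wz":0,"fingers":-1},{"x":0,"y":0,"z":0,"wx":0,"wy":0,"wz":0,"fingers":1},{"x":0,"y":0,"z":0,"wx":0,"wy":0,"wz":0,"fingers":1},{"x":0,"y":0,"z":0,"wx":0,"wy":0,"wz":0,"fingers":1},{"x":0,"y":0,"z":0,"wx":0,"wy":0,"wz":0,"fingers":1},{"x":0,"y":0,"z":20,"wx":0,"wy":0,"wz":0,"fingers":1},{"x":0,"y":0,"z":60,"wx":0,"wy":0,"wz":0,"fingers":1},{"x":0,"y":0,"z":60,"wx":0,"wy":0,"wz":0,"fingers":1}]';python3 -m creep '[{"x":0,"y":20,"z":55,"wx":0,"wy":0,"wz":-0.05,"fingers":1},{"x":20,"y":50,"z":0,"wx":0,"wy":0,"wz":-0.05,"fingers":1},{"x":20,"y":50,"z":0,"wx":0,"wy":0,"wz":-0.05,"fingers":1},{"x":20,"y":50,"z":0,"wx":0,"wy":0,"wz":-0.05,"fingers":1},{"x":20,"y":50,"z":0,"wx":0,"wy":0,"wz":-0.046,"fingers":1},{"x":20,"y":36,"z":0,"wx":0,"wy":0,"wz":0,"fingers":1},{"x":0,"y":0,"z":0,"wx":0,"wy":0,"wz":0,"fingers":1},{"x":0,"y":0,"z":0,"wx":0,"wy":0,"wz":0,"fingers":1}]'
python3 - <<'E'
import runpy;runpy.run_path('chk.py')
from w import *
o,im=shot('wrist');H,S,V=np.moveaxis(hsv(im),-1,0)
print('plug',rects('wrist',((H<8)|(H>172))&(S>110)&(V>70),86,o,amin=700))
t=cams.read_camera('top');print('tray',rects('top',(abs(np.moveaxis(hsv(t),-1,0)[0]-60)<15)&(hsv(t)[...,1]>120),30,amin=300,box=(380,180,500,300)))
print('ball~',plane('top',[[170,198]],128))
E
```

```text
time: 30.35
position: [508.0, -1.5, 167.5]
tool_rot: [-3.14, -0.097, 0.002]
contact_force: [1.0, -0.6, -0.7]
opening: 85.5
finger_force: 0.0
time: 31.35
position: [608.0, 254.1, 220.7]
tool_rot: [3.128, -0.289, -0.001]
contact_force: [-1.0, 0.3, 0.1]
opening: 85.7
finger_force: 0.0
nests
(array([247., 221.]), array([500.6,  92.9,  88.4,  47.8]), 3.3)
(array([284., 220.]), array([506. ,  -2. ,  88.9,  49.3]), 3.5)
(array([246., 178.]), array([617. ,  99.7,  88.6,  48.3]), 3.7)
(array([282., 175.]), array([622.2,   5.5,  89.3,  49.3]), 3.2)
mag []
[607.99756674 254.07488885 220.70203858] -100.54200862209528
plug [(array([268., 172.]), array([628.5, 255.7,  43.6,  26.9]), -10.4)]
tray [(array([437., 257.]), array([ 415.8, -393.5,  117.6,  112.1]), 3.7)]
ball~ [[548.81574549 271.4419601 ]]
```

View pics/last.png

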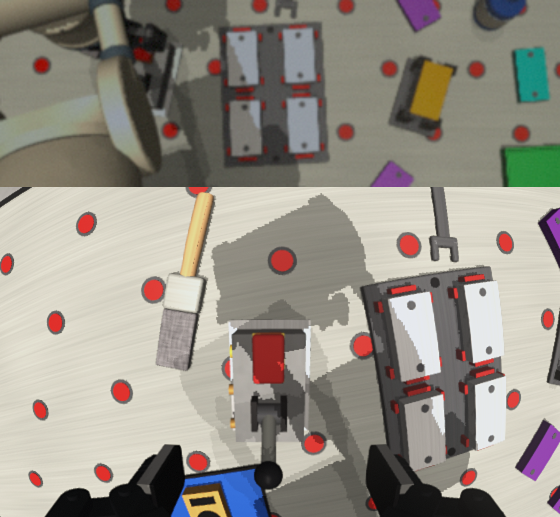

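All four blanks are level in the nests, on the 116 × 95 mm grid. The plug head is at about (626.5,255) from the two views, and the tray is now at (416,-393). Going down on the plug.

```bash
python3 -m creep '[{"x":18.5,"y":1,"z":-20,"wx":0,"wy":0,"wz":0,"fingers":1},{"x":0,"y":0,"z":-50,"wx":0,"wy":0,"wz":0,"fingers":1},{"x":0,"y":0,"z":-50,"wx":0,"wy":0,"wz":0,"fingers":1},{"x":0,"y":0,"z":-26,"wx":0,"wy":0,"wz":0,"fingers":1},{"x":0,"y":0,"z":-10,"wx":0,"wy":0,"wz":0,"fingers":1},{"x":0,"y":0,"z":0,"wx":0,"wy":0,"wz":0,"fingers":1}]';python3 -m creep '[{"x":0,"y":0,"z":0,"wx":0,"wy":0,"wz":0,"fingers":-1},{"x":0,"y":0,"z":0,"wx":0,"wy":0,"wz":0,"fingers":-1},{"x":0,"y":0,"z":0,"wx":0,"wy":0,"wz":0,"fingers":-1},{"x":0,"y":0,"z":0,"wx":0,"wy":0,"wz":0,"fingers":-1},{"x":0,"y":0,"z":0,"wx":0,"wy":0,"wz":0,"fingers":-1},{"x":0,"y":0,"z":0,"wx":0,"wy":0,"wz":0,"fingers":-1},{"x":0,"y":0,"z":0,"wx":0,"wy":0,"wz":0,"fingers":-1},{"x":0,"y":0,"z":0,"wx":0,"wy":0,"wz":0,"fingers":-1}]'
```

```text
time: 32.3
position: [627.1, 255.2, 65.4]
tool_rot: [-3.128, 0.29, -0.0]
contact_force: [-0.5, -0.4, 0.7]
opening: 85.9
finger_force: 0.0
time: 33.3
position: [627.3, 255.5, 65.9]
tool_rot: [-3.128, 0.289, -0.002]
contact_force: [-1.4, -0.8, 6.7]
opening: 26.4
finger_force: 59.9
```

Gripped at 26 mm. Pulling straight up.

```bash
python3 -m creep '[{"x":0,"y":0,"z":4,"wx":0,"wy":0,"wz":0,"fingers":-1},{"x":0,"y":0,"z":6,"wx":0,"wy":0,"wz":0,"fingers":-1},{"x":0,"y":0,"z":10,"wx":0,"wy":0,"wz":0,"fingers":-1},{"x":0,"y":0,"z":15,"wx":0,"wy":0,"wz":0,"fingers":-1},{"x":0,"y":0,"z":20,"wx":0,"wy":0,"wz":0,"fingers":-1},{"x":0,"y":0,"z":50,"wx":0,"wy":0,"wz":0,"fingers":-1},{"x":0,"y":0,"z":40,"wx":0,"wy":0,"wz":0,"fingers":-1},{"x":0,"y":0,"z":0,"wx":0,"wy":0,"wz":0,"fingers":-1}]'
python3 held.py; python3 - <<'E'
from w import *
im=cv2.imread('pics/held.png')[...,::-1].copy();o=r.get_obs();H,S,V=np.moveaxis(hsv(im),-1,0)
print(rects('wrist',((H<8)|(H>172))&(S>110)&(V>60),o['position'][2]+20,o,amin=700))
E
```

```text
time: 34.3
position: [628.7, 256.0, 214.9]
tool_rot: [-3.126, 0.289, -0.01]
contact_force: [-0.4, -0.0, -1.5]
opening: 27.0
finger_force: 60.0
[628.7 256.  214.9] -100.55 27.0
[(array([275., 273.]), array([630. , 254.6,  46.2,  27.4]), -10.7)]
```

```bash
python3 -m creep '[{"x":-18,"y":-54,"z":0,"wx":0,"wy":0,"wz":0,"fingers":-1},{"x":-18,"y":-54,"z":0,"wx":0,"wy":0,"wz":0,"fingers":-1},{"x":-18,"y":-54,"z":0,"wx":0,"wy":0,"wz":0,"fingers":-1},{"x":-18,"y":-54,"z":0,"wx":0,"wy":0,"wz":0,"fingers":-1},{"x":-18,"y":-54,"z":0,"wx":0,"wy":0,"wz":0,"fingers":-1},{"x":-18,"y":-54,"z":0,"wx":0,"wy":0,"wz":0,"fingers":-1},{"x":-18,"y":-54,"z":0,"wx":0,"wy":0,"wz":0,"fingers":-1},{"x":-18,"y":-54,"z":0,"wx":0,"wy":0,"wz":0,"fingers":-1}]';python3 -m creep '[{"x":-18,"y":-54,"z":0,"wx":0,"wy":0,"wz":0,"fingers":-1},{"x":-18,"y":-54,"z":0,"wx":0,"wy":0,"wz":0,"fingers":-1},{"x":-17,"y":-54,"z":0,"wx":0,"wy":0,"wz":0,"fingers":-1},{"x":-17,"y":-54,"z":0,"wx":0,"wy":0,"wz":0,"fingers":-1},{"x":0,"y":0,"z":0,"wx":0,"wy":0,"wz":0,"fingers":-1},{"x":0,"y":0,"z":0,"wx":0,"wy":0,"wz":0,"fingers":-1}]'
python3 held.py; python3 - <<'E'
from w import *
im=cv2.imread('pics/held.png')[...,::-1].copy();o=r.get_obs();H,S,V=np.moveaxis(hsv(im),-1,0)
print(rects('wrist',((H<8)|(H>172))&(S>110)&(V>60),o['position'][2]+20,o,amin=700))
print(rects('wrist',(abs(H-60)<15)&(S>110),10,o,amin=1500))
E
```

```text
time: 35.35
position: [481.6, -177.9, 209.5]
tool_rot: [-3.128, 0.289, 0.002]
contact_force: [1.3, -0.1, -1.1]
opening: 26.7
finger_force: 60.0
time: 36.1
position: [412.5, -392.0, 209.3]
tool_rot: [-3.127, 0.29, 0.002]
contact_force: [1.2, 1.6, -1.4]
opening: 26.5
finger_force: 60.1
[ 412.5 -392.   209.3] -100.59 26.5
[(array([275., 273.]), array([ 415.5, -392.5,   45.9,   27.7]), -10.8)]
[(array([278., 174.]), array([ 413.7, -395.6,  126.1,  115.8]), 3.5)]
```

View pics/held.png

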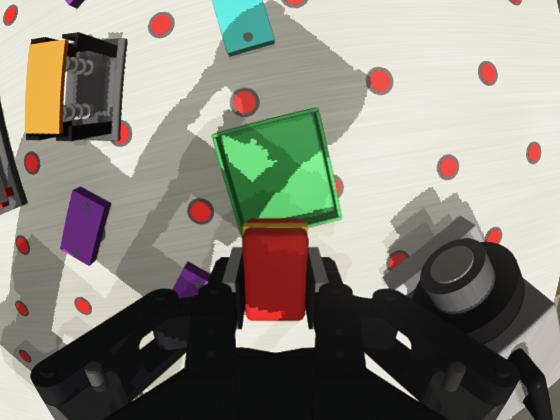

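The plug is held squarely over the tray, at (278,174), with the machine to the right. I'll check the clearance to the machine before lowering.

```bash
python3 - <<'E'
from w import *
o=r.get_obs()
for z in(0,60,120,160):print(z,plane('wrist',[[392,272],[470,220],[425,280],[525,350]],z,o).round(0).tolist())
E
```

```text
0 [[265.0, -517.0], [314.0, -633.0], [241.0, -564.0], [9.0, -802.0]]
60 [[302.0, -498.0], [343.0, -594.0], [282.0, -537.0], [90.0, -735.0]]
120 [[339.0, -479.0], [372.0, -555.0], [323.0, -510.0], [171.0, -667.0]]
160 [[364.0, -466.0], [391.0, -530.0], [351.0, -492.0], [224.0, -622.0]]
```

```bash
python3 -m creep '[{"x":2,"y":-2,"z":-40,"wx":0,"wy":0,"wz":0,"fingers":-1},{"x":0,"y":0,"z":-50,"wx":0,"wy":0,"wz":0,"fingers":-1},{"x":0,"y":0,"z":-40,"wx":0,"wy":0,"wz":0,"fingers":-1},{"x":0,"y":0,"z":-18,"wx":0,"wy":0,"wz":0,"fingers":-1},{"x":0,"y":0,"z":0,"wx":0,"wy":0,"wz":0,"fingers":-1}]';python3 -m creep '[{"x":0,"y":0,"z":-4,"wx":0,"wy":0,"wz":0,"fingers":-1},{"x":0,"y":0,"z":-2,"wx":0,"wy":0,"wz":0,"fingers":-1},{"x":0,"y":0,"z":0,"wx":0,"wy":0,"wz":0,"fingers":-1}]'
```

```text
time: 36.78
position: [414.8, -392.8, 61.0]
tool_rot: [-3.126, 0.286, 0.003]
contact_force: [0.8, 0.5, -1.4]
opening: 26.7
finger_force: 60.1
time: 37.15
position: [415.1, -394.7, 56.5]
tool_rot: [3.128, -0.289, 0.001]
contact_force: [1.1, 0.6, -1.1]
opening: 26.5
finger_force: 60.1
```

```bash
python3 -m creep '[{"x":0,"y":0,"z":-3,"wx":0,"wy":0,"wz":0,"fingers":-1},{"x":0,"y":0,"z":0,"wx":0,"wy":0,"wz":0,"fingers":-1}]'; python3 -m creep '[{"x":0,"y":0,"z":0,"wx":0,"wy":0,"wz":0,"fingers":1},{"x":0,"y":0,"z":0,"wx":0,"wy":0,"wz":0,"fingers":1},{"x":0,"y":0,"z":0,"wx":0,"wy":0,"wz":0,"fingers":1},{"x":0,"y":0,"z":0,"wx":0,"wy":0,"wz":0,"fingers":1},{"x":0,"y":0,"z":0,"wx":0,"wy":0,"wz":0,"fingers":1},{"x":0,"y":0,"z":40,"wx":0,"wy":0,"wz":0,"fingers":1},{"x":0,"y":0,"z":55,"wx":0,"wy":0,"wz":0,"fingers":1},{"x":0,"y":0,"z":55,"wx":0,"wy":0,"wz":0,"fingers":1}]'
python3 -m creep '[{"x":0,"y":0,"z":0,"wx":0,"wy":0,"wz":0,"fingers":-1},{"x":0,"y":0,"z":0,"wx":0,"wy":0,"wz":0,"fingers":-1}]';python3 held.py
```

```text
time: 37.4
position: [414.9, -394.5, 53.0]
tool_rot: [-3.128, 0.289, 0.0]
contact_force: [0.3, -0.3, -0.8]
opening: 26.6
finger_force: 60.1
time: 38.4
position: [414.7, -394.3, 204.6]
tool_rot: [-3.128, 0.289, 0.001]
contact_force: [-0.3, -0.8, 0.1]
opening: 85.0
finger_force: 0.0
time: 38.65
position: [414.7, -394.4, 202.8]
tool_rot: [-3.128, 0.289, 0.0]
contact_force: [-0.4, 0.6, 0.1]
opening: 51.6
finger_force: 0.0
[ 414.7 -394.4  202.8] -100.55 51.6
```

View pics/held.png

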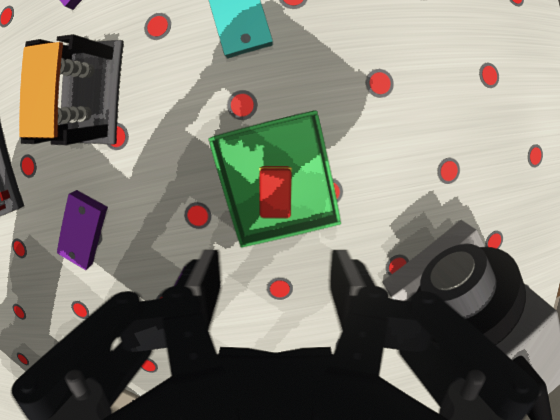

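The plug stands upright near the middle of the tray, at (276,193). Working out the lever geometry from the earlier wrist view, where the ball was at (267,287).

```bash
python3 - <<'E'
from w import *
o=dict(position=np.array([608,254.1,220.7]),tool_rot=np.array([3.128,-.289,-.001]))
for z in(122,128,134):print(z,plane('wrist',[[267,287]],z,o).round(1),plane('top',[[170,198]],z).round(1))
t=cams.read_camera('top');cv2.imwrite('pics/lv.png',cv2.resize(t[140:230,140:230],None,fx=6,fy=6)[...,::-1])
g=t[185:215,155:190].max(2);
m=(g<50).astype(np.uint8);n,l,s,c=cv2.connectedComponentsWithStats(m);print(s[1:].tolist(),(c[1:]+[155,185]).round(1).tolist())
E
```

```text
122 [[537.5 273.8]] [[549.6 273. ]]
128 [[541.  272.9]] [[548.8 271.4]]
134 [[544.5 272.1]] [[548.1 269.9]]
[[11, 1, 21, 20, 145]] [[175.1, 196.6]]
```

View pics/lv.png

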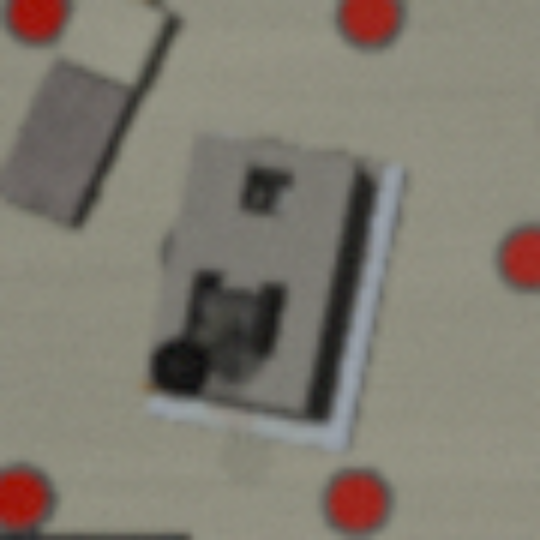

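The ball is at (541,272,128) from both views, so the pivot is at about (580,265) with the push direction (0.98,-0.18). Moving behind the ball with the fingers shut.

```bash
python3 -m creep '[{"x":7,"y":56,"z":0,"wx":0,"wy":0,"wz":0,"fingers":-1},{"x":7,"y":56,"z":0,"wx":0,"wy":0,"wz":0,"fingers":-1},{"x":7,"y":56,"z":0,"wx":0,"wy":0,"wz":0,"fingers":-1},{"x":7,"y":56,"z":0,"wx":0,"wy":0,"wz":0,"fingers":-1},{"x":7,"y":56,"z":0,"wx":0,"wy":0,"wz":0,"fingers":-1},{"x":7,"y":56,"z":0,"wx":0,"wy":0,"wz":0,"fingers":-1},{"x":7,"y":56,"z":0,"wx":0,"wy":0,"wz":0,"fingers":-1},{"x":7,"y":56,"z":0,"wx":0,"wy":0,"wz":0,"fingers":-1}]';python3 -m creep '[{"x":7,"y":56,"z":0,"wx":0,"wy":0,"wz":0,"fingers":-1},{"x":8,"y":56,"z":0,"wx":0,"wy":0,"wz":0,"fingers":-1},{"x":8,"y":56,"z":0,"wx":0,"wy":0,"wz":0,"fingers":-1},{"x":8,"y":57,"z":0,"wx":0,"wy":0,"wz":0,"fingers":-1},{"x":0,"y":0,"z":-40,"wx":0,"wy":0,"wz":0,"fingers":-1},{"x":0,"y":0,"z":-40,"wx":0,"wy":0,"wz":0,"fingers":-1},{"x":0,"y":0,"z":-5,"wx":0,"wy":0,"wz":0,"fingers":-1},{"x":0,"y":0,"z":0,"wx":0,"wy":0,"wz":0,"fingers":-1}]'
```

```text
time: 39.75
position: [470.4, 55.3, 202.1]
tool_rot: [3.128, -0.289, -0.003]
contact_force: [1.0, -0.0, -0.1]
opening: -0.1
finger_force: 0.0
time: 40.75
position: [502.0, 278.3, 118.3]
tool_rot: [3.128, -0.289, -0.001]
contact_force: [0.5, 0.7, -0.2]
opening: 0.1
finger_force: 0.0
```

```bash
python3 -m creep '[{"x":9.8,"y":-1.8,"z":0,"wx":0,"wy":0,"wz":0,"fingers":-1},{"x":9.8,"y":-1.8,"z":0,"wx":0,"wy":0,"wz":0,"fingers":-1},{"x":9.8,"y":-1.8,"z":0,"wx":0,"wy":0,"wz":0,"fingers":-1},{"x":9.8,"y":-1.8,"z":0,"wx":0,"wy":0,"wz":0,"fingers":-1},{"x":9.8,"y":-1.8,"z":0,"wx":0,"wy":0,"wz":0,"fingers":-1},{"x":9.8,"y":-1.8,"z":0,"wx":0,"wy":0,"wz":0,"fingers":-1}]';python3 -m creep '[{"x":7.9,"y":-1.5,"z":-4,"wx":0,"wy":0,"wz":0,"fingers":-1},{"x":7.9,"y":-1.5,"z":-5,"wx":0,"wy":0,"wz":0,"fingers":-1},{"x":7.9,"y":-1.5,"z":-5,"wx":0,"wy":0,"wz":0,"fingers":-1}]'
```

```text
time: 41.5
position: [561.5, 267.5, 118.1]
tool_rot: [-3.128, 0.289, -0.0]
contact_force: [-1.8, 1.4, 2.1]
opening: 0.0
finger_force: 1.3
time: 41.88
position: [585.1, 263.1, 103.8]
tool_rot: [-3.128, 0.289, -0.0]
contact_force: [-2.3, 1.1, 5.7]
opening: 0.1
finger_force: 2.3
```

```bash
python3 -m creep '[{"x":5,"y":-1,"z":-3,"wx":0,"wy":0,"wz":0,"fingers":-1},{"x":5,"y":-1,"z":-3,"wx":0,"wy":0,"wz":0,"fingers":-1},{"x":3,"y":-0.5,"z":0,"wx":0,"wy":0,"wz":0,"fingers":-1}]';python3 -m creep '[{"x":3,"y":-0.5,"z":0,"wx":0,"wy":0,"wz":0,"fingers":-1},{"x":2,"y":-0.4,"z":0,"wx":0,"wy":0,"wz":0,"fingers":-1}]';python3 -m creep '[{"x":2,"y":-0.4,"z":0,"wx":0,"wy":0,"wz":0,"fingers":-1},{"x":0,"y":0,"z":0,"wx":0,"wy":0,"wz":0,"fingers":-1}]'
```

```text
time: 42.25
position: [597.3, 260.4, 97.6]
tool_rot: [3.128, -0.289, -0.002]
contact_force: [-4.2, 0.2, 0.4]
opening: -0.2
finger_force: 1.8
time: 42.5
position: [599.2, 260.0, 97.6]
tool_rot: [3.127, -0.289, -0.01]
contact_force: [-26.3, 6.7, 11.4]
opening: -0.2
finger_force: 12.5
time: 42.75
position: [599.4, 259.9, 97.5]
tool_rot: [3.127, -0.288, -0.015]
contact_force: [-30.6, 8.6, 16.3]
opening: -0.3
finger_force: 15.0
```

The lever hit its stop (about 30 N at x≈599, where expected). Backing off and verifying.

```bash
python3 -m creep '[{"x":-10,"y":2,"z":0,"wx":0,"wy":0,"wz":0,"fingers":-1},{"x":-20,"y":4,"z":10,"wx":0,"wy":0,"wz":0,"fingers":-1},{"x":-20,"y":4,"z":50,"wx":0,"wy":0,"wz":0,"fingers":-1},{"x":-20,"y":0,"z":50,"wx":0,"wy":0,"wz":0,"fingers":-1},{"x":-10,"y":-20,"z":30,"wx":0,"wy":0,"wz":0,"fingers":-1},{"x":0,"y":-60,"z":0,"wx":0,"wy":0,"wz":0,"fingers":-1},{"x":0,"y":-60,"z":0,"wx":0,"wy":0,"wz":0,"fingers":-1},{"x":0,"y":0,"z":0,"wx":0,"wy":0,"wz":0,"fingers":-1}]'
python3 - <<'E'
from w import *
o,im=shot('wrist');print(o['position'].round(1),o['contact_force'].round(1))
P=np.array([580,265,70.]);u=np.array([.983,-.182,0])
for a in(-.6,.7,.85,1.0):
    q=P+70*(np.sin(a)*u+np.cos(a)*np.array([0,0,1]));print(a,proj(q,o).round(0))
g=im.max(2);m=cv2.morphologyEx((g<45).astype(np.uint8),cv2.MORPH_OPEN,np.ones((7,7)))
n,l,s,c=cv2.connectedComponentsWithStats(m);print([(x.tolist(),y.round().tolist()) for x,y in zip(s[1:],c[1:])])
t=cams.read_camera('top');H,S,V=np.moveaxis(hsv(t),-1,0)
g=t[140:220,155:210].max(2);m=cv2.morphologyEx((g<50).astype(np.uint8),cv2.MORPH_OPEN,np.ones((3,3)))
n,l,s,c=cv2.connectedComponentsWithStats(m);print([(x[4].item(),(y+[155,140]).round(1).tolist()) for x,y in zip(s[1:],c[1:])])
print('part',rects('top',(abs(H-25)<8)&(S>120)&(V>90),24,box=(100,200,200,290)))
print('nests',*rects('top',(S<60)&(V>115),43,amin=100,box=(235,155,300,240)),sep='\n')
print('plug',rects('top',((H<8)|(H>172))&(S>120)&(V>80),70,amin=80,box=(400,220,470,300)))
E
```

```text
time: 43.75
position: [523.9, 126.2, 239.0]
tool_rot: [3.127, -0.295, 0.002]
contact_force: [-0.4, 0.6, -0.5]
opening: -0.1
finger_force: 0.0
[523.9 126.2 239. ] [-0.4  0.6 -0.5]
-0.6 [[111. 213.]]
0.7 [[104. 118.]]
0.85 [[107. 109.]]
1.0 [[111. 102.]]
[([494, 66, 46, 20, 619], [519.0, 75.0]), ([104, 98, 20, 23, 364], [113.0, 109.0]), ([487, 134, 39, 16, 416], [507.0, 141.0]), ([139, 151, 12, 29, 308], [145.0, 165.0]), ([168, 152, 14, 36, 412], [174.0, 170.0]), ([53, 248, 444, 172, 46487], [274.0, 359.0]), ([103, 275, 17, 18, 256], [111.0, 284.0]), ([0, 371, 30, 49, 955], [11.0, 401.0])]
[(16, [158.2, 218.1])]
part [(array([132., 250.]), array([420.2, 389.2,  83.2,  20.9]), -1.5)]
nests
(array([242., 228.]), array([486.8, 107.2,  75.9,  37.7]), 5.7)
(array([288., 219.]), array([507. ,  -9.9,  84.8,  33.3]), 0.5)
(array([285., 174.]), array([622.3,  -1.1,  89. ,  38.7]), 0.6)
plug [(array([442., 257.]), array([ 414.2, -393.8,   40. ,   26.3]), -10.7)]
```

Plug, part and nests read right (the top view is partly shaded by the arm). The ball reading leaves the lever angle a little open, so I'll check it by triangulating with the scene camera.

```bash
python3 - <<'E'
from w import *
o,im=shot('scene')
def blobs(im):
    m=cv2.morphologyEx((im.max(2)<55).astype(np.uint8),cv2.MORPH_OPEN,np.ones((5,5)))
    n,l,s,c=cv2.connectedComponentsWithStats(m)
    return [(s[i].tolist(),c[i].round(1).tolist()) for i in range(1,n) if 280<c[i][0]<420 and 230<c[i][1]<340 and s[i][4]<600]
b0=blobs(cv2.imread('pics/scene0.png'));b1=blobs(im);print(b0);print(b1)
def near(c1,d1,c2,d2):
    d1=d1/np.linalg.norm(d1);d2=d2/np.linalg.norm(d2);A=np.c_[d1,-d2];t=np.linalg.lstsq(A,c2-c1,rcond=None)[0]
    p,q=c1+d1*t[0],c2+d2*t[1];return ((p+q)/2).round(1),np.linalg.norm(p-q).round(1)
cw,dw=rays('wrist',[[113,109]],o)
for s,c in b1:
    cs,ds=rays('scene',[c],None);print(c,near(cw,dw[0],cs,ds[0]))
ct,dt=rays('top',[[170.3,201]]);cs,ds=rays('scene',[[377.5,257.5]]);print('start ball',near(ct,dt[0],cs,ds[0]))
E
```

```text
[([311, 235, 11, 8, 80], [315.9, 238.7]), ([372, 252, 12, 11, 115], [377.5, 257.1]), ([350, 284, 24, 17, 224], [362.4, 291.7]), ([352, 303, 34, 28, 395], [368.5, 316.3]), ([318, 306, 31, 36, 543], [332.3, 324.3])]
[([289, 228, 16, 14, 151], [296.4, 234.6]), ([332, 284, 12, 11, 117], [337.6, 289.0]), ([355, 288, 19, 13, 156], [364.7, 293.9]), ([334, 303, 11, 8, 75], [338.9, 306.3]), ([353, 303, 33, 28, 377], [368.5, 316.3]), ([318, 306, 31, 36, 518], [332.2, 324.2])]
[296.4, 234.6] (array([636.3, 192.3, 202.3]), np.float64(46.8))
[337.6, 289.0] (array([632.3, 256.2, 108. ]), np.float64(2.9))
[364.7, 293.9] (array([619.3, 279. ,  96.3]), np.float64(39.8))
[338.9, 306.3] (array([638. , 269. ,  79.7]), np.float64(8.1))
[368.5, 316.3] (array([625.3, 297.3,  58.8]), np.float64(37.1))
[332.2, 324.2] (array([648.9, 276.8,  51.9]), np.float64(27.1))
start ball (array([541.8, 270. , 128.6]), np.float64(0.7))
```

```bash
python3 - <<'E'
from h import *
p=cams.camera_params('scene');u=np.array([.983,-.182,0]);k=np.array([0,0,1.]);B=np.array([541.8,270,128.6])
for s in(0,.05,.1,.2):
    f=lambda a:70*(np.sin(a-.6)*u+np.cos(a-.6)*k)
    for a in(1.45,1.6):
        v=R.from_rotvec(p['attitude']).inv().apply(B-f(s)+f(a)-p['origin']);print(s,a,(v[:2]/v[2]*p['fx']+[p['cx'],p['cy']]).round(1))
print('seen 337.6 289.0')
E
```

```text
0 1.45 [337.3 284.2]
0 1.6 [334.2 289.2]
0.05 1.45 [338.6 284.3]
0.05 1.6 [335.5 289.3]
0.1 1.45 [339.9 284.2]
0.1 1.6 [336.8 289.2]
0.2 1.45 [342.6 283.9]
0.2 1.6 [339.5 288.9]
seen 337.6 289.0
```

The seen row (289.0) matches 1.6 rad, with a start angle of about 0.12, and the triangulated ball height of 108 mm agrees. The lever is fully thrown, so I'm handing in.

```bash
python3 -c "
from rig import r
print(r.hand_in())"
```

```text
the job is handed in; nothing more can be done
None
```

I handed the job in at about 44 s of the 210 s allowed, but the hand-in returned no verdict; by my last measurements the four blanks are in the nests, the brass part is on the mat, the plug stands in the tray, and the lever is at its far stop.

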